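# Pack the cutter and nozzle set under its cover

## Robot

A 7-joint arm with a two-finger parallel gripper is mounted at the origin on a cart in front of the work surface, level with it; the furniture and walls round the work are solid. World frame = base frame: x ahead of the robot, y to its left, z up, the work surface at z = 0. Lengths are in mm, angles in rad, forces in N, time in s.
With the tool pointing down it reaches from about 400 to 875 mm from the base axis. Payload 6.5 kg.
Tool frame: the origin (TCP) lies at the very end of the fingers, on their centre line; the grasp point (between the pads) lies 19 mm behind it (ctrl.pinch_z is the distance from the TCP to the grasp point, in mm); z points along the fingers, y is the direction in which the jaws open and shut (so a half turn about z gives the same grasp; the last joint's range is limited). The gripper opens to 88 mm and grips with 3 to 60 N. Pads are 18 mm wide; open, the fingers measure 123 mm over their backs; the gripper's body (75 mm by 187 mm) begins 45 mm behind the grasp point.
Start: joints at [1.2, 0.536, -0.004, 1.538, 0.003, 1.067, -0.071], TCP at [195.062, -620.033, 238.716] pointing down, gripper open.
Joint ranges: [-2.7, 2.7], [-0.37, 2.16], [-1.27, 1.26], [0.24, 2.4], [-1.31, 4.45], [0.19, 1.91], [-2.76, 2.76]. Speed limits (rad/s): [2.39, 2.39, 3.14, 3.14, 3.14, 3.14, 3.14].

## Interface

Orientations are given as [roll, pitch, yaw] about the fixed x, y, z axes, in that order (R = Rz(yaw) Ry(pitch) Rx(roll)).
In Python, from plant import ctrl, eyes, order gives the robot as it stands.
- The arm moves only by the tool move_arm, never from a script. Its argument "motion" is a list of rows, each an object with "delta_pos": the shift along the tool's x, y, z in m, a list of three; "spin": the turn about the tool's z in degrees. In form: [{"delta_pos": [tx, ty, tz], "spin": spin}, ...]. A call has 1 to 8 rows; each row shifts and turns the pose as measured when the row begins, along the tool's axes as they then stand; what a row does not reach is not made up. A row lasts 1/12 s, in which the tool goes at most 41.7 mm and 7.16 degrees, less where a joint would pass 70% of its speed; a pose out of reach is approached as far as the arm can. A call is refused whole if a number of a shift passes 0.0417 or a number of a turn 7.16, either way. A call with a gripper value outside its range is refused whole. "hand" is the closure, from 0 (fully open) to 1 (shut), set as the call begins (left out, the last holds). The fingers move at their own pace and stop on an object; "newtons" is the grip in N (left out, the last holds). Time passes only in rows, so rows that do not move let the fingers close. It gives the time, the measured TCP pose, the force and the opening at its end, in the units of the state.
- ctrl.read_state(): the state, without advancing time (a new reading comes with each control period).
- eyes.get_image(name): name is "scene" or "side" or "wrist"; returns (picture, depth): 480x640x3 uint8, blue, green, red; 480x640 float32, mm along the optical axis (not along the pixel's ray), 0 where there is no reading.
- eyes.camera_params(name): a dict with "K" (3x3 intrinsics, pixels), "xyz" and "orientation" of the camera in the world. Camera axes: x right, y down, z forward; pixel columns grow to the right and rows downward; lengths in mm; the calibration is good to about 2 mm. A picture is of the moment at which its call begins: read the wrist's pose just before it. camera_params takes no time and is no camera call; for the wrist camera it gives the pose at the moment of the call.
- order.finish_job(): hands the job in, once; it reports no verdict.
The state is a dict: "clock": time; "joints": joint angles; "qvel": joint speeds; "tau": joint torques, N m; "tool_pos": TCP position; "tool_rot": TCP orientation; "ft_force": force on the tool from outside, world axes, zero at the start; "moment": the same for the moment, N m; "width": finger opening in mm.
Only numpy, scipy, OpenCV 4.12 (cv2) and the standard library are available. Lean on these libraries where they do the work, as an engineer would, in place of code of your own. Each camera call takes 0.05 s, during which the arm holds its last target.

## Task

Pack the pastry set on its round metal tray: the two ring cutters in the middle, the small one standing inside the large one, the steel nozzle upright on their left and the brass nozzle upright on their right (left and right as the robot sees it, in one row with the cutters). Then put the clear cover on the tray over all of it, fully down inside the rim. Leave the timer, the honey jar and the flat tin where they stand.

Things in the scene. Friction and masses are not known exactly. Their poses are not given: they have to be found in the camera images.
- tray: round shallow silver-grey metal tray of the set, open above, heavy: it does not shift. 212 mm across the rolled rim; flat floor of about 182 mm diameter; the rim flares outward from there to the edge, 14 mm above the worktop. Origin: centre of the underside, on the worktop; the floor the things stand on is 4 mm above the origin. It always stands square: x points away from the robot, y to the robot's left
- cover: round clear (see-through, slightly grey) plastic cover of the set, standing on the worktop mouth down, loose, 250 g: 180 mm outside diameter with a thin steel band at its foot, wall 3 mm (inside 174 mm), nearly flat top at 62 mm, 59 mm of room inside. A black knob in the middle of the top, 25 mm diameter, reaches from 66 to 93 mm above the foot: take it by the knob. Origin: centre of the foot, z up
- small_cutter: small tinned ring cutter, an open upright tube with rolled upper rim: 40 mm outside diameter (36 mm at the foot), 27 mm high, 60 g, loose. Origin: centre of the underside, z up
- large_cutter: large tinned ring cutter, an open upright tube with rolled upper rim: 64 mm outside diameter at the rim (60 mm at the foot), 54 mm free inside, 33 mm high, 30 g, loose. Origin: centre of the underside, z up
- steel_nozzle: silver-grey steel piping nozzle, a cone standing on its wide end: 34 mm diameter at the foot, 15 mm at the top, 44 mm high, 20 g, loose. Origin: centre of the underside, z up
- brass_nozzle: brown-gold brass piping nozzle, a cone standing on its wide end: 39 mm diameter at the foot, 18 mm at the top, 51 mm high, 20 g, loose. Origin: centre of the underside, z up
- timer: round kitchen timer, red top on a white base, 62 mm diameter, 45 mm high, loose; not part of the set. Origin: centre of the underside
- honey_jar: glass jar of honey with green lid, 66 mm diameter, 84 mm high, loose; not part of the set. Origin: centre of the underside
- tin_flat: flat round food tin with a blue label, 86 mm diameter, 40 mm high, loose; not part of the set. Origin: centre of the underside
There are look-alikes about, which are no part of the job. What is shaped like the steel_nozzle but red is not meant.

How it is judged:
By the outcome, as a careful person would: the job done as asked, in the order asked, and still so for the second after the job is handed in, with the robot touching nothing.
It also fails if it takes over 131 s, if anything falls off the work surface, if the arm or the gripper's body presses on something with over 40 N, if the wrist force passes 120 N, or if a joint passes its speed limit or range.

## Working session

There is one attempt and no reset: what is moved stays moved. The work goes in short steps, Python scripts to look and compute and a tool call to move; the robot and the scene stay as the last step left them, time stands still between calls to the robot, and variables do not carry over. Pictures are saved under pics/ and viewed, and the job is handed in when it is done.

Besides the shell and the picture viewer there is one more tool, called after "Call:" by a JSON object that holds its "op" and its "data". move_arm: Moves the arm, as the interface text tells. Its arguments: {"type":"object","properties":{"motion":{"type":"array"},"hand":{"type":"number"},"newtons":{"type":"number"}},"required":["motion"]}

```bash
ls; mkdir -p pics; python3 - <<'E'
from plant import ctrl, eyes, order
import cv2, numpy as np
print(ctrl.read_state())
for n in ["scene","side"]:
    im,d=eyes.get_image(n); cv2.imwrite(f"pics/{n}0.png",im); np.save(f"pics/{n}0_d.npy",d)
    print(n,eyes.camera_params(n))
E
```

```text
pics
{'clock': 0.0, 'joints': array([ 1.1997854 ,  0.53716514, -0.00444463,  1.53883395,  0.00259689,
        1.06730341, -0.07119348]), 'qvel': array([ 0.00019153, -0.00104676, -0.00043428,  0.00121314, -0.0006462 ,
        0.00176252, -0.00113765]), 'tau': array([-5.70841112e-04, -5.70987010e+01,  9.90356617e-01, -2.51595747e+01,
       -5.63166942e-02,  1.79734355e-02,  1.48037029e-04]), 'tool_pos': array([ 194.88200059, -619.46804936,  237.85495656]), 'tool_rot': array([-3.13989276e+00,  1.19386045e-04,  3.04893072e-01]), 'ft_force': array([-0.41113787,  0.47034424,  0.47654265]), 'moment': array([-0.01001704, -0.00511528,  0.00936709]), 'width': 88.22369339577733}
scene {'K': array([[599.31908867,   0.        , 313.12683636],
       [  0.        , 599.31908867, 234.40578352],
       [  0.        ,   0.        ,   1.        ]]), 'xyz': array([-503.42234967,  958.65741012,  682.22065235]), 'orientation': array([-1.98940436, -0.02804607, -2.26007863])}
side {'K': array([[463.80311267,   0.        , 315.43301571],
       [  0.        , 463.80311267, 246.87090618],
       [  0.        ,   0.        ,   1.        ]]), 'xyz': array([ 414.04937938, -873.79097642,  778.34645336]), 'orientation': array([-2.25374221, -0.01049684, -0.14709938])}
```

View pics/scene0.png

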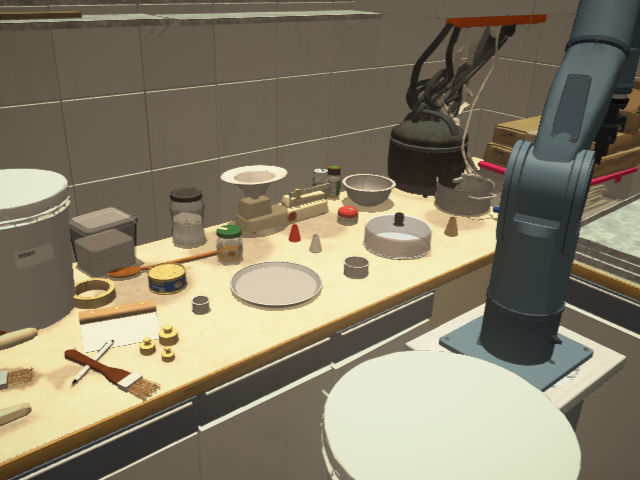

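View pics/side0.png

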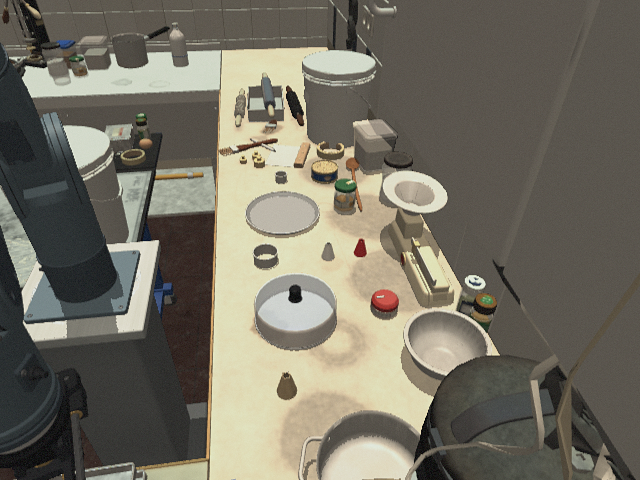

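```bash
cat > h.py <<'E'
import numpy as np, cv2
from scipy.spatial.transform import Rotation as R
from plant import ctrl, eyes, order
def pose(p): return R.from_euler('xyz',p['orientation']).as_matrix(), np.array(p['xyz'])
def onplane(p,u,v,z):
    Rm,t=pose(p); d=Rm@np.linalg.inv(p['K'])@np.array([u,v,1.]); return t+d*(z-t[2])/d[2]
def cloud(p,d):
    Rm,t=pose(p); v,u=np.mgrid[:480,:640]; K=p['K']
    P=np.stack([(u-K[0,2])/K[0,0]*d,(v-K[1,2])/K[1,1]*d,d],-1)
    return P@Rm.T+t
def proj(p,X):
    Rm,t=pose(p); c=(np.atleast_2d(X)-t)@Rm; q=c@p['K'].T; return q[:,:2]/q[:,2:]
E
cat > m.py <<'E'
from h import *
guess=dict(tray=(276,284),small=(201,304),large=(356,266),steel=(316,243),brass=(452,227),cover=(398,245),timer=(347,216),jar=(230,250),tin=(167,278),red=(295,235))
P={}
for n in ["scene","side"]:
    p=eyes.camera_params(n); P[n]=(p,cv2.imread(f"pics/{n}0.png"),cloud(p,np.load(f"pics/{n}0_d.npy")))
for k,(u,v) in guess.items(): print(k,onplane(P['scene'][0],u,v,15).round())
for n in P:
    C=P[n][2]; ok=(C[...,2]>-50)
    m=ok&(abs(C[...,2])<8)&(C[...,0]>350)&(C[...,0]<800)&(abs(C[...,1])<500); print(n,'table z',np.median(C[m][:,2]),m.sum())
E
python3 m.py
```

```text
tray [476. 238.  15.]
small [500. 420.  15.]
large [433.  26.  15.]
steel [595.  20.  15.]
brass [ 449. -366.   15.]
cover [ 456. -149.   15.]
timer [ 687. -176.   15.]
jar [692. 226.  15.]
tin [650. 424.  15.]
red [668.  33.  15.]
scene table z 0.16825518443909004 22399
side table z 2.055377146794001 38118
```

```bash
cat >> m.py <<'E'
from scipy.optimize import least_squares
# profile: (z,r) lists
prof=dict(tray=[(4,91),(14,106)],small=[(0,18),(27,20)],large=[(0,30),(33,32)],steel=[(0,17),(44,7.5)],brass=[(0,19.5),(51,9)],cover=[(0,90),(62,90)],timer=[(0,31),(45,31)],jar=[(0,33),(84,33)],tin=[(0,43),(40,43)],red=[(0,17),(44,7.5)])
res={}
for n in P:
    p,im,C=P[n]
    for k,(u,v) in guess.items():
        g=onplane(P['scene'][0],u,v,15)[:2]; pr=np.array(prof[k]); rm=pr[:,1].max()
        c=g
        m=(np.hypot(C[...,0]-g[0],C[...,1]-g[1])<rm+30)&(C[...,2]>6)&(C[...,2]<pr[:,0].max()+8)
        if k=='tray': m&=C[...,2]>9
        if k=='cover': m&=C[...,2]<58
        Q=C[m]
        if len(Q)<10: print(n,k,'few',len(Q)); continue
        def f(x): return np.hypot(Q[:,0]-x[0],Q[:,1]-x[1])-np.interp(Q[:,2],pr[:,0],pr[:,1])
        s=least_squares(f,g,loss='soft_l1',f_scale=2)
        print(n,k,len(Q),s.x.round(1),'med abs',np.median(abs(s.fun)).round(2)); res[n,k]=s.x
# overlay
a=np.linspace(0,2*np.pi,60)
for n in P:
    p,im,C=P[n]; 
    big=cv2.resize(im,None,fx=3,fy=3,interpolation=cv2.INTER_CUBIC)
    for k in guess:
        if (n,k) not in res: continue
        x=res[n,k]
        for z,r in prof[k]:
            q=proj(p,np.stack([x[0]+r*np.cos(a),x[1]+r*np.sin(a),0*a+z],-1))
            cv2.polylines(big,[np.int32(q*3+1)],True,(0,0,255) if z<5 else (0,255,0),1)
    if n=='scene': cv2.imwrite('pics/ov_scene.png',big[540:960,400:1200][:, :]); cv2.imwrite('pics/ov_scene2.png',big[540:960,900:1500])
    else: cv2.imwrite('pics/ov_side.png',big[440:1040,600:1300]); cv2.imwrite('pics/ov_side2.png',big[700:1250,600:1300])
E
python3 m.py
```

```text
tray [476. 238.  15.]
small [500. 420.  15.]
large [433.  26.  15.]
steel [595.  20.  15.]
brass [ 449. -366.   15.]
cover [ 456. -149.   15.]
timer [ 687. -176.   15.]
jar [692. 226.  15.]
tin [650. 424.  15.]
red [668.  33.  15.]
scene table z 0.16825518443909004 22399
side table z 2.055377146794001 38118
scene tray 602 [485.6 230.3] med abs 1.62
scene small 271 [500.1 421.3] med abs 1.69
scene large 471 [425.9  32.6] med abs 1.82
scene steel 147 [586.2  28.2] med abs 1.81
scene brass 166 [ 441.  -353.9] med abs 2.27
scene cover 1335 [ 480.7 -171.4] med abs 1.85
scene timer 333 [ 683.1 -174.6] med abs 3.51
scene jar 955 [674.1 238.4] med abs 2.44
scene tin 999 [642.4 427. ] med abs 3.0
scene red 133 [671.8  31.6] med abs 1.72
side tray 584 [488.6 226.3] med abs 2.64
side small 137 [501.2 420.5] med abs 1.92
side large 438 [427.4  31.6] med abs 1.49
side steel 162 [587.5  26.6] med abs 1.02
side brass 390 [ 442.9 -355.5] med abs 0.99
side cover 1187 [ 480.9 -170. ] med abs 0.8
side timer 673 [ 683.2 -171.8] med abs 3.04
side jar 753 [673.9 242.3] med abs 2.53
side tin 539 [643.1 427.1] med abs 3.31
side red 157 [673.1  30.2] med abs 1.15
```

View pics/ov_scene.png

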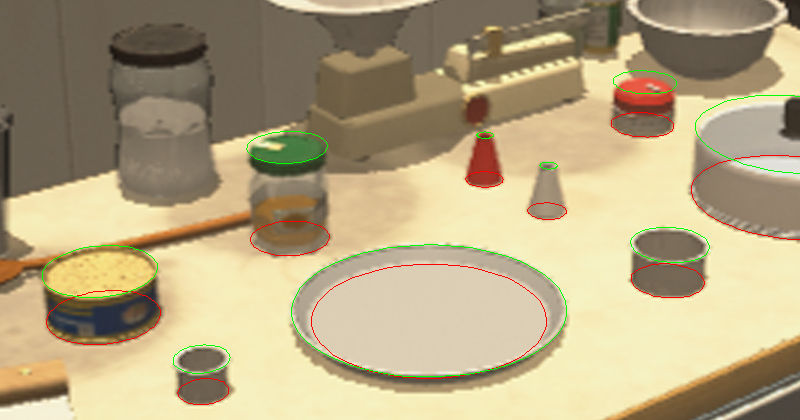

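View pics/ov_side.png

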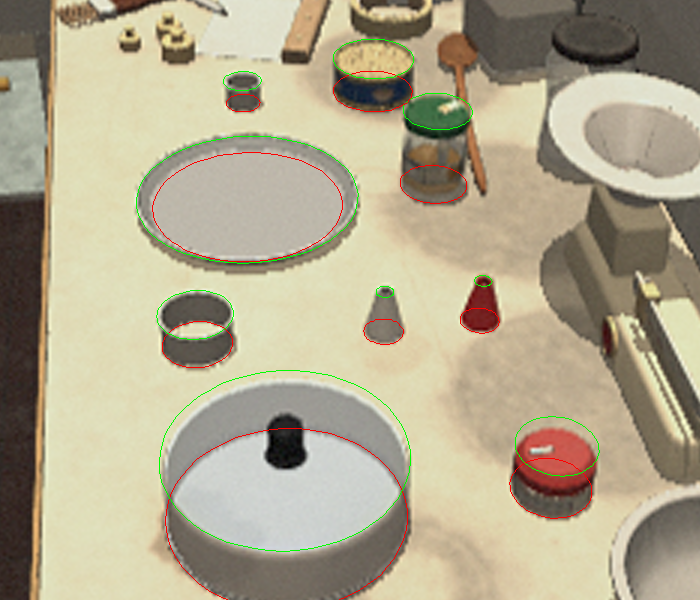

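```bash
cat >> h.py <<'E'
import json,sys
def plan(wps,vmax=40.,smax=7.1):
    s=ctrl.read_state(); p=np.array(s['tool_pos']); yaw=s['tool_rot'][2]
    print('t',round(s['clock'],2),'pos',p.round(1),'rot',s['tool_rot'].round(3),'w',round(s['width'],1),'F',s['ft_force'].round(1))
    rows=[]
    for w in wps:
        tgt=np.array(w[:3],float); ty=w[3] if len(w)>3 else np.pi/2
        n=int(np.ceil(max(np.linalg.norm(tgt-p)/vmax,abs(np.degrees(ty-yaw))/smax,1)))
        for i in range(n):
            st=(tgt-p)/n; y=yaw+(ty-yaw)*i/n
            tx=np.array([np.cos(y),np.sin(y)]); tY=np.array([np.sin(y),-np.cos(y)])
            rows.append([round(float(st[:2]@tx)/1000,4),round(float(st[:2]@tY)/1000,4),round(float(-st[2])/1000,4),round(float(-np.degrees(ty-yaw)/n),2)])
        p=tgt; yaw=ty
    for i in range(0,len(rows),8):
        print('call:'); print("\n".join(map(str,rows[i:i+8])))
E
python3 - <<'E'
from h import *
plan([(450,-350,170),(485,100,170)])
E
```

```text
t 0.1 pos [ 194.9 -619.5  238. ] rot [-3.14   0.     0.305] w 88.2 F [-0.  -0.1 -0.3]
call:
[0.0295, -0.0164, 0.0062, -6.59]
[0.0312, -0.0129, 0.0062, -6.59]
[0.0324, -0.0093, 0.0062, -6.59]
[0.0333, -0.0055, 0.0062, -6.59]
[0.0337, -0.0016, 0.0062, -6.59]
[0.0337, 0.0023, 0.0062, -6.59]
[0.0332, 0.0061, 0.0062, -6.59]
[0.0323, 0.0099, 0.0062, -6.59]
call:
[0.0309, 0.0135, 0.0062, -6.59]
[0.0291, 0.017, 0.0062, -6.59]
[0.027, 0.0202, 0.0062, -6.59]
[0.0375, 0.0029, -0.0, -0.0]
[0.0375, 0.0029, -0.0, -0.0]
[0.0375, 0.0029, -0.0, -0.0]
[0.0375, 0.0029, -0.0, -0.0]
[0.0375, 0.0029, -0.0, -0.0]
call:
[0.0375, 0.0029, -0.0, -0.0]
[0.0375, 0.0029, -0.0, -0.0]
[0.0375, 0.0029, -0.0, -0.0]
[0.0375, 0.0029, -0.0, -0.0]
[0.0375, 0.0029, -0.0, -0.0]
[0.0375, 0.0029, -0.0, -0.0]
[0.0375, 0.0029, -0.0, -0.0]
```

View pics/ov_side2.png

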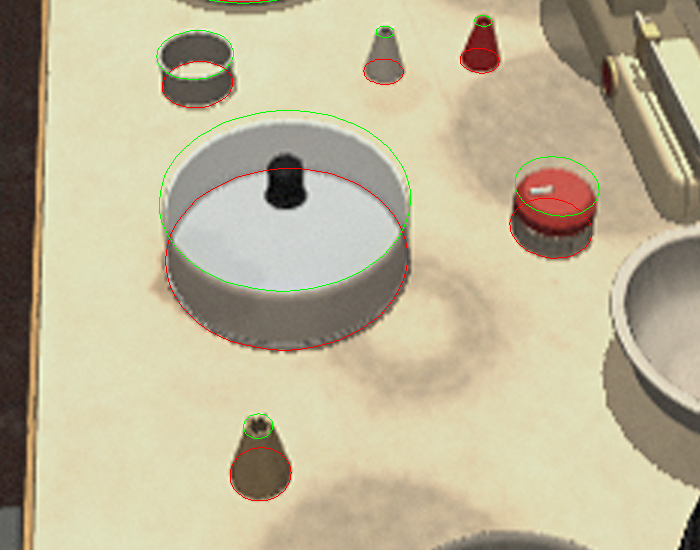

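The overlays fit: the side view shows the foot circles on the cutters, nozzles and cover (cover knob at about pixel (295,293) of the raw side picture). Next I move toward the tray and use the wrist camera there.

Call:
{"op": "move_arm", "data": {"motion": [{"delta_pos":[0.03,-0.016,0.006],"spin":-6.6},{"delta_pos":[0.031,-0.013,0.006],"spin":-6.6},{"delta_pos":[0.032,-0.009,0.006],"spin":-6.6},{"delta_pos":[0.033,-0.005,0.006],"spin":-6.6},{"delta_pos":[0.034,-0.002,0.006],"spin":-6.6},{"delta_pos":[0.034,0.002,0.006],"spin":-6.6},{"delta_pos":[0.033,0.006,0.006],"spin":-6.6},{"delta_pos":[0.032,0.01,0.006],"spin":-6.6}], "hand": 0}}

```text
clock: 0.77
tool_pos: [358.5, -441.7, 184.4]
tool_rot: [-3.129, 0.034, 1.224]
ft_force: [0.4, -0.7, 1.0]
width: 88.5
```

Call:
{"op": "move_arm", "data": {"motion": [{"delta_pos":[0.031,0.0135,0.006],"spin":-6.6},{"delta_pos":[0.029,0.017,0.006],"spin":-6.6},{"delta_pos":[0.027,0.02,0.006],"spin":-6.6},{"delta_pos":[0.038,0.003,0],"spin":0},{"delta_pos":[0.038,0.003,0],"spin":0},{"delta_pos":[0.038,0.003,0],"spin":0},{"delta_pos":[0.038,0.003,0],"spin":0},{"delta_pos":[0.038,0.003,0],"spin":0}]}}

```text
clock: 1.43
tool_pos: [442.8, -166.4, 152.9]
tool_rot: [-3.118, 0.024, 1.594]
ft_force: [1.1, 0.1, -0.1]
width: 88.2
```

```bash
python3 - <<'E'
from h import *
plan([(485,100,170),(490,230,230)])
E
```

```text
t 1.43 pos [ 442.8 -166.4  152.9] rot [-3.118  0.024  1.594] w 88.2 F [ 1.1  0.1 -0.1]
call:
[0.0379, 0.0069, -0.0024, 0.19]
[0.0379, 0.0068, -0.0024, 0.19]
[0.038, 0.0067, -0.0024, 0.19]
[0.038, 0.0065, -0.0024, 0.19]
[0.038, 0.0064, -0.0024, 0.19]
[0.038, 0.0063, -0.0024, 0.19]
[0.038, 0.0062, -0.0024, 0.19]
[0.0325, 0.0012, -0.015, -0.0]
call:
[0.0325, 0.0012, -0.015, -0.0]
[0.0325, 0.0012, -0.015, -0.0]
[0.0325, 0.0012, -0.015, -0.0]
```

Call:
{"op": "move_arm", "data": {"motion": [{"delta_pos":[0.038,0.007,-0.0024],"spin":0.2},{"delta_pos":[0.038,0.007,-0.0024],"spin":0.2},{"delta_pos":[0.038,0.007,-0.0024],"spin":0.2},{"delta_pos":[0.038,0.007,-0.0024],"spin":0.2},{"delta_pos":[0.038,0.006,-0.0024],"spin":0.2},{"delta_pos":[0.038,0.006,-0.0024],"spin":0.2},{"delta_pos":[0.038,0.006,-0.0024],"spin":0.2},{"delta_pos":[0.033,0.001,-0.015],"spin":0}]}}

```text
clock: 2.1
tool_pos: [483.1, 148.0, 173.5]
tool_rot: [-3.111, 0.027, 1.566]
ft_force: [0.2, -0.3, -0.5]
width: 88.0
```

Call:
{"op": "move_arm", "data": {"motion": [{"delta_pos":[0.035,0.001,-0.02],"spin":0},{"delta_pos":[0.035,0.001,-0.02],"spin":0},{"delta_pos":[0.035,0.001,-0.02],"spin":0},{"delta_pos":[0,0,0],"spin":0},{"delta_pos":[0,0,0],"spin":0}]}}

```text
clock: 2.52
tool_pos: [485.2, 269.7, 233.9]
tool_rot: [-3.11, 0.021, 1.578]
ft_force: [-0.1, -0.5, -0.4]
width: 88.2
```

```bash
python3 - <<'E'
from h import *
s=ctrl.read_state();print(s['tool_pos'],s['tool_rot'],s['joints'])
p=eyes.camera_params('wrist'); im,d=eyes.get_image('wrist'); cv2.imwrite('pics/w1.png',im); np.save('pics/w1.npy',d)
import pickle; pickle.dump(p,open('pics/w1.pkl','wb')); print(p)
s=ctrl.read_state();print(s['tool_pos'],s['tool_rot'],s['clock'])
E
```

```text
[485.20164622 269.70740862 233.92852319] [-3.1095769   0.02092176  1.57775806] [-0.18074921  0.45695249 -0.53754568  1.74210233  0.25889585  1.0536649
 -0.80428659]
{'K': array([[341.77091501,   0.        , 324.15853627],
       [  0.        , 341.77091501, 243.13908113],
       [  0.        ,   0.        ,   1.        ]]), 'xyz': array([489.6291816 , 342.98366413, 378.34804908]), 'orientation': array([2.84040461, 0.03205662, 0.00531626])}
[485.07180373 270.53079333 234.26003304] [-3.11011167  0.01927239  1.57833947] 2.5667
```

View pics/w1.png

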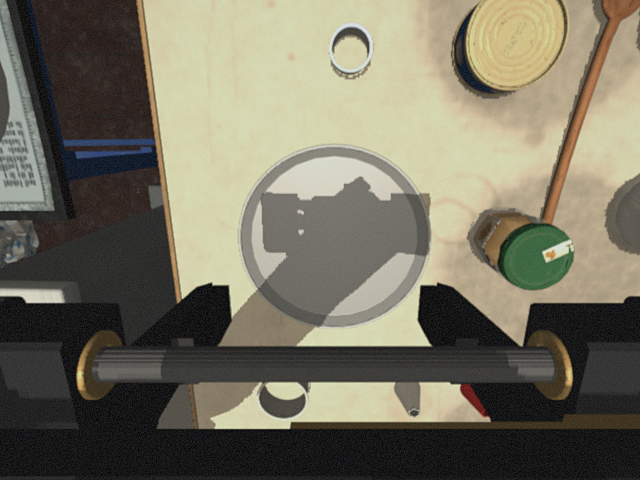

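```bash
cat > rf.py <<'E'
from h import *
import pickle
def rectify(p,im,c,z,half,s=3):
    # top-down: image col = x, row = y ; s px per mm
    n=int(2*half*s); g=np.arange(n)/s-half
    X,Y=np.meshgrid(c[0]+g,c[1]+g); q=proj(p,np.stack([X.ravel(),Y.ravel(),0*X.ravel()+z],-1)).astype(np.float32).reshape(n,n,2)
    return cv2.remap(im,q[...,0],q[...,1],cv2.INTER_LINEAR)
def edgefit(p,im,c,z,r,w=7,sign=0):
    # radial gradient max of image along circle, robust circle centre fit with fixed r; returns centre
    c=np.array(c,float); g=cv2.GaussianBlur(cv2.cvtColor(im,cv2.COLOR_BGR2LAB).astype(np.float32),(0,0),0.8)
    for it in range(4):
        a=np.linspace(0,2*np.pi,180,endpoint=False); rr=np.arange(r-w,r+w+.01,.5)
        A,RR=np.meshgrid(a,rr,indexing='ij')
        q=proj(p,np.stack([(c[0]+RR*np.cos(A)).ravel(),(c[1]+RR*np.sin(A)).ravel(),0*A.ravel()+z],-1)).astype(np.float32).reshape(*A.shape,2)
        V=cv2.remap(g,q[...,0],q[...,1],cv2.INTER_LINEAR); D=np.gradient(V,axis=1)
        D=np.linalg.norm(D,axis=2)
        i=D[:,2:-2].argmax(1)+2; st=D[np.arange(len(a)),i]; e=rr[i]-r
        ok=st>np.percentile(st,30)
        f=lambda x:(x[0]*np.cos(a)+x[1]*np.sin(a)+x[2]-e)[ok]
        s=least_squares(f,[0,0,0],loss='soft_l1',f_scale=.7); c+=s.x[:2]
        if np.hypot(*s.x[:2])<.05: break
    return c.round(2),'dr',s.x[2].round(2),'mad',np.median(abs(s.fun)).round(2)
from scipy.optimize import least_squares
E
python3 - <<'E'
from rf import *
W=(pickle.load(open('pics/w1.pkl','rb')),cv2.imread('pics/w1.png'))
S={n:(eyes.camera_params(n),cv2.imread(f'pics/{n}0.png')) for n in ['scene','side']}; S['wrist']=W
for n,(p,im) in S.items():
    print(n,'rim',*edgefit(p,im,(486,230),14,106),'floor',*edgefit(p,im,(486,230),4,91))
    cv2.imwrite(f'pics/r_{n}.png',rectify(p,im,(486,230),14,120,2.5))
p,im=W
print('small',edgefit(p,im,(500,421),27,20),edgefit(p,im,(500,421),27,20,4))
a=np.hstack([cv2.imread(f'pics/r_{n}.png')[::2,::2] for n in S]); cv2.imwrite('pics/r_all.png',a[:, :900])
E
```

```text
scene rim [487.42 229.94] dr -0.31 mad 0.7 floor [489.87 228.05] dr 2.91 mad 0.8
side rim [488.44 230.75] dr -0.04 mad 1.03 floor [488.45 231.8 ] dr 3.31 mad 0.96
wrist rim [488.93 228.78] dr -1.2 mad 0.27 floor [488.85 228.91] dr 3.56 mad 0.08
small (array([501.7 , 419.15]), 'dr', np.float64(-1.92), 'mad', np.float64(0.4)) (array([501.67, 419.16]), 'dr', np.float64(-1.94), 'mad', np.float64(0.41))
```

```bash
python3 - <<'E'
import cv2;a=cv2.imread('pics/r_all.png');print(a.shape);cv2.imwrite('pics/r_all2.png',cv2.resize(a,(800,int(a.shape[0]*800/a.shape[1]))))
E
```

```text
(300, 900, 3)
```

View pics/r_all2.png

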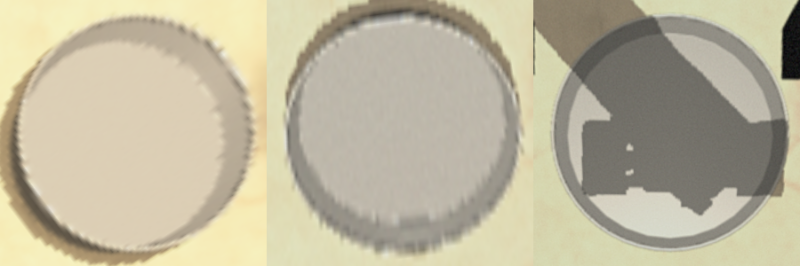

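```bash
cat >> h.py <<'E'
def plan(wps,vmax=40.,smax=7.1):
    s=ctrl.read_state(); p=np.array(s['tool_pos']); Rt=R.from_euler('xyz',s['tool_rot']); yaw=s['tool_rot'][2]
    print('t',round(s['clock'],2),'pos',p.round(1),'rot',s['tool_rot'].round(3),'w',round(s['width'],1),'F',s['ft_force'].round(1))
    k=0
    for w in wps:
        tgt=np.array(w[:3],float); ty=w[3] if len(w)>3 and w[3] is not None else np.pi/2; v=w[4] if len(w)>4 else vmax
        n=int(np.ceil(max(np.linalg.norm(tgt-p)/v-.01,abs(np.degrees(ty-yaw))/smax-.01,1)))
        sp=-np.degrees(ty-yaw)/n; l=None;c=0
        out=[]
        for i in range(n):
            d=Rt.inv().apply((tgt-p)/n)/1000
            out.append([round(float(x),4) for x in d]+[round(float(sp),2)])
            Rt=Rt*R.from_euler('z',sp,degrees=True)
        print('wp',w,'rows',n); 
        if abs(sp)<.5: print('   each',out[0])
        else: print("\n".join(map(str,out)))
        p=tgt; yaw=ty
E
python3 - <<'E'
from h import *
plan([(501,420,90,None,38),(501,420,6,None,21)])
E
```

```text
t 2.57 pos [485.1 270.5 234.3] rot [-3.11   0.019  1.578] w 87.7 F [-0.4  1.6  0.2]
wp (501, 420, 90, None, 38) rows 6
   each [0.0253, 0.0036, 0.0235, 0.07]
wp (501, 420, 6, None, 21) rows 4
   each [0.0004, 0.0007, 0.021, -0.0]
```

Call:
{"op": "move_arm", "data": {"motion": [{"delta_pos":[0.025,0.0035,0.0235],"spin":0},{"delta_pos":[0.025,0.0035,0.0235],"spin":0},{"delta_pos":[0.025,0.0035,0.0235],"spin":0},{"delta_pos":[0.025,0.0035,0.0235],"spin":0},{"delta_pos":[0.025,0.0035,0.0235],"spin":0},{"delta_pos":[0.025,0.0035,0.0235],"spin":0},{"delta_pos":[0,0,0],"spin":0}]}}

```text
clock: 3.15
tool_pos: [506.9, 407.8, 78.6]
tool_rot: [-3.111, 0.031, 1.562]
ft_force: [-1.0, -1.1, -0.8]
width: 88.3
```

```bash
python3 - <<'E'
from h import *
print(ctrl.read_state()['qvel'].round(2))
plan([(501,420,40,None,21),(501,420,6,None,15)])
E
```

```text
[ 0.05 -0.05  0.03  0.05 -0.    0.04  0.03]
t 3.15 pos [506.9 407.8  78.6] rot [-3.111  0.031  1.562] w 88.3 F [-1.  -1.1 -0.8]
wp (501, 420, 40, None, 21) rows 2
   each [0.0067, -0.0024, 0.0192, -0.25]
wp (501, 420, 6, None, 15) rows 3
   each [0.0003, 0.0003, 0.0113, -0.0]
```

Call:
{"op": "move_arm", "data": {"motion": [{"delta_pos":[0.0065,-0.0025,0.018],"spin":-0.2},{"delta_pos":[0.0065,-0.0025,0.018],"spin":-0.2},{"delta_pos":[0,0,0],"spin":0}]}}

```text
clock: 3.4
tool_pos: [501.3, 414.1, 37.8]
tool_rot: [-3.108, 0.037, 1.566]
ft_force: [-1.2, 0.3, 0.2]
width: 88.2
```

```bash
python3 - <<'E'
from h import *
plan([(501,420,6,None,12)])
E
```

```text
t 3.4 pos [501.3 414.1  37.8] rot [-3.108  0.037  1.566] w 88.2 F [-1.2  0.3  0.2]
wp (501, 420, 6, None, 12) rows 3
   each [0.0024, 0.0003, 0.0105, -0.09]
```

Call:
{"op": "move_arm", "data": {"motion": [{"delta_pos":[0.003,0,0.0105],"spin":0},{"delta_pos":[0.003,0,0.0105],"spin":0},{"delta_pos":[0.003,0,0.0105],"spin":0},{"delta_pos":[0.001,0,0.001],"spin":0},{"delta_pos":[0,0,0],"spin":0}]}}

```text
clock: 3.82
tool_pos: [503.7, 417.6, 3.9]
tool_rot: [-3.11, 0.04, 1.56]
ft_force: [0.9, -0.5, -0.2]
width: 88.0
```

```bash
python3 - <<'E'
from h import *
plan([(501,420,6,None,12)])
im,d=eyes.get_image('wrist'); cv2.imwrite('pics/w2.png',im)
E
```

```text
t 3.82 pos [503.7 417.6   3.9] rot [-3.11  0.04  1.56] w 88.0 F [ 0.9 -0.5 -0.2]
wp (501, 420, 6, None, 12) rows 1
[0.0023, -0.0028, -0.0021, -0.63]
```

View pics/w2.png

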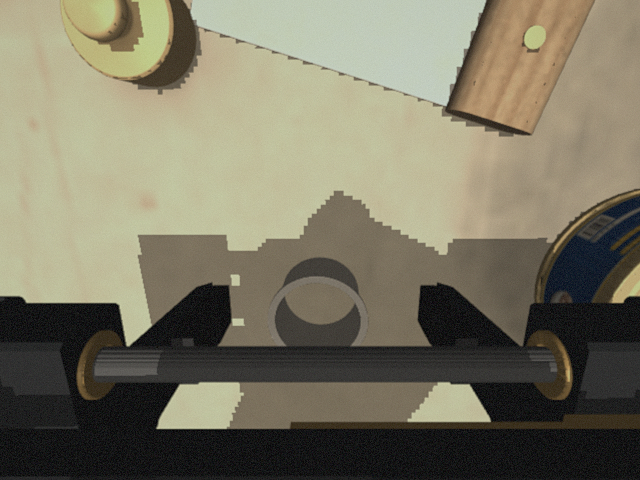

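The cutter (rim centre about (318,320)) sits between the fingers (tips about (222,290) and (428,290)). I nudge and close.

Call:
{"op": "move_arm", "data": {"motion": [{"delta_pos":[0.002,-0.001,-0.002],"spin":0},{"delta_pos":[0,0,0],"spin":0}]}}

```text
clock: 4.03
tool_pos: [503.3, 419.7, 6.9]
tool_rot: [-3.11, 0.039, 1.559]
ft_force: [-0.0, -0.3, 0.4]
width: 88.1
```

Call:
{"op": "move_arm", "data": {"motion": [{"delta_pos":[0,0,0],"spin":0},{"delta_pos":[0,0,0],"spin":0},{"delta_pos":[0,0,0],"spin":0},{"delta_pos":[0,0,0],"spin":0},{"delta_pos":[0,0,0],"spin":0},{"delta_pos":[0,0,0],"spin":0}], "hand": 1, "newtons": 12}}

```text
clock: 4.53
tool_pos: [504.3, 420.8, 9.1]
tool_rot: [-3.113, 0.037, 1.559]
ft_force: [-1.0, 0.5, -0.1]
width: 50.0
```

```bash
python3 - <<'E'
from h import *
plan([(501,420,50,None,20),(488.5,229.5,50,None,30)])
E
```

```text
t 4.53 pos [504.3 420.8   9.1] rot [-3.113  0.037  1.559] w 50.0 F [-1.   0.5 -0.1]
wp (501, 420, 50, None, 20) rows 3
   each [-0.0008, -0.0015, -0.0136, -0.22]
wp (488.5, 229.5, 50, None, 30) rows 7
   each [-0.0272, -0.0018, 0.0011, -0.0]
```

Call:
{"op": "move_arm", "data": {"motion": [{"delta_pos":[0,-0.001,0.001],"spin":0},{"delta_pos":[0,-0.001,0.001],"spin":0},{"delta_pos":[0,0,0.001],"spin":0},{"delta_pos":[0,0,0.0005],"spin":0}]}}

```text
clock: 4.87
tool_pos: [502.8, 420.9, 7.5]
tool_rot: [-3.114, 0.038, 1.559]
ft_force: [-1.3, -2.1, 3.0]
width: 38.3
```

```bash
python3 - <<'E'
from h import *
plan([(501,420,50,None,20),(488.5,229.5,50,None,30)])
E
```

```text
t 4.87 pos [502.8 420.9   7.5] rot [-3.114  0.038  1.559] w 38.3 F [-1.3 -2.1  3. ]
wp (501, 420, 50, None, 20) rows 3
   each [-0.0008, -0.001, -0.0141, -0.23]
wp (488.5, 229.5, 50, None, 30) rows 7
   each [-0.0272, -0.0018, 0.0011, -0.0]
```

Call:
{"op": "move_arm", "data": {"motion": [{"delta_pos":[0,0,-0.015],"spin":0},{"delta_pos":[0,0,-0.015],"spin":0},{"delta_pos":[0,0,-0.015],"spin":0},{"delta_pos":[-0.027,-0.002,0],"spin":0},{"delta_pos":[-0.027,-0.002,0.001],"spin":0},{"delta_pos":[-0.027,-0.002,0.001],"spin":0},{"delta_pos":[-0.027,-0.002,0.001],"spin":0},{"delta_pos":[-0.027,-0.002,0.001],"spin":0}]}}

```text
clock: 5.53
tool_pos: [491.9, 294.5, 64.8]
tool_rot: [-3.121, 0.025, 1.569]
ft_force: [0.3, 0.3, -0.8]
width: 38.3
```

```bash
python3 - <<'E'
from h import *
plan([(488.5,229.5,50,None,20),(488.5,229.5,12,None,15)])
E
```

```text
t 5.53 pos [491.9 294.5  64.8] rot [-3.121  0.025  1.569] w 38.3 F [ 0.3  0.3 -0.8]
wp (488.5, 229.5, 50, None, 20) rows 4
   each [-0.0162, -0.0007, 0.0041, -0.03]
wp (488.5, 229.5, 12, None, 15) rows 3
   each [0.0003, 0.0003, 0.0127, -0.0]
```

Call:
{"op": "move_arm", "data": {"motion": [{"delta_pos":[-0.016,-0.0007,0.005],"spin":0},{"delta_pos":[-0.016,-0.0007,0.005],"spin":0},{"delta_pos":[-0.016,-0.0007,0.005],"spin":0},{"delta_pos":[-0.014,0,0.005],"spin":0},{"delta_pos":[0,0,0.01],"spin":0},{"delta_pos":[0,0,0.005],"spin":0},{"delta_pos":[0,0,0],"spin":0}]}}

```text
clock: 6.12
tool_pos: [492.8, 222.9, 37.2]
tool_rot: [-3.13, 0.026, 1.561]
ft_force: [-0.1, 0.3, -1.1]
width: 38.3
```

```bash
python3 - <<'E'
from h import *
plan([(488.5,229.5,12,None,10)])
E
```

```text
t 6.12 pos [492.8 222.9  37.2] rot [-3.13   0.026  1.561] w 38.3 F [-0.1  0.3 -1.1]
wp (488.5, 229.5, 12, None, 10) rows 3
   each [0.0024, -0.0013, 0.0083, -0.19]
```

Call:
{"op": "move_arm", "data": {"motion": [{"delta_pos":[0.0025,-0.0025,0.008],"spin":0},{"delta_pos":[0.0025,-0.002,0.008],"spin":0},{"delta_pos":[0.0015,-0.0015,0.006],"spin":0},{"delta_pos":[0,-0.0005,0.001],"spin":0}]}}

```text
clock: 6.45
tool_pos: [485.3, 234.4, 12.1]
tool_rot: [-3.131, 0.023, 1.565]
ft_force: [-0.4, 0.5, 0.1]
width: 38.3
```

```bash
python3 - <<'E'
from h import *
plan([(488.5,229.5,12,None,10)])
E
```

```text
t 6.45 pos [485.3 234.4  12.1] rot [-3.131  0.023  1.565] w 38.3 F [-0.4  0.5  0.1]
wp (488.5, 229.5, 12, None, 10) rows 1
   each [-0.0049, 0.0032, 0.0002, -0.34]
```

Call:
{"op": "move_arm", "data": {"motion": [{"delta_pos":[-0.002,0.0015,0],"spin":0},{"delta_pos":[-0.002,0.001,0],"spin":0},{"delta_pos":[0,0,0],"spin":0}]}}

```text
clock: 6.7
tool_pos: [486.5, 233.2, 11.8]
tool_rot: [-3.129, 0.021, 1.569]
ft_force: [0.3, 0.1, -0.4]
width: 37.9
```

Call:
{"op": "move_arm", "data": {"motion": [{"delta_pos":[0,0,0.001],"spin":0},{"delta_pos":[0,0,0],"spin":0}]}}

```text
clock: 6.87
tool_pos: [486.9, 233.3, 11.5]
tool_rot: [-3.13, 0.02, 1.569]
ft_force: [0.6, -0.8, 0.4]
width: 38.2
```

Call:
{"op": "move_arm", "data": {"motion": [{"delta_pos":[-0.004,0.002,0],"spin":0},{"delta_pos":[-0.002,0.001,0.0005],"spin":0},{"delta_pos":[0,0,0.001],"spin":0},{"delta_pos":[0,0,0.001],"spin":0}]}}

```text
clock: 7.2
tool_pos: [491.0, 226.8, 10.8]
tool_rot: [-3.132, 0.02, 1.568]
ft_force: [-5.9, -0.6, 16.1]
width: 38.1
```

Call:
{"op": "move_arm", "data": {"motion": [{"delta_pos":[0,0,-0.001],"spin":0},{"delta_pos":[0,0,0],"spin":0},{"delta_pos":[0,0,0],"spin":0},{"delta_pos":[0,0,0],"spin":0},{"delta_pos":[0,0,0],"spin":0}], "hand": 0}}

```text
clock: 7.62
tool_pos: [492.3, 224.9, 11.9]
tool_rot: [-3.133, 0.021, 1.565]
ft_force: [0.6, -0.6, -0.2]
width: 69.4
```

Call:
{"op": "move_arm", "data": {"motion": [{"delta_pos":[0,0,-0.015],"spin":0},{"delta_pos":[0,0,-0.03],"spin":0},{"delta_pos":[0,0,-0.03],"spin":0},{"delta_pos":[0,0,-0.03],"spin":0},{"delta_pos":[0,0,-0.02],"spin":0},{"delta_pos":[0,0,0],"spin":0}]}}

```text
clock: 8.12
tool_pos: [491.9, 225.9, 139.1]
tool_rot: [-3.127, 0.024, 1.565]
ft_force: [0.4, 0.5, -0.5]
width: 87.8
```

```bash
python3 - <<'E'
from h import *
import pickle
for n in ['wrist','scene']:
    p=eyes.camera_params(n);im,d=eyes.get_image(n); cv2.imwrite(f'pics/a_{n}.png',im);pickle.dump(p,open(f'pics/a_{n}.pkl','wb'))
plan([(427,32,90,None,30)])
E
```

```text
t 8.22 pos [490.4 224.7 136. ] rot [-3.123  0.026  1.565] w 88.0 F [ 0.3  0.5 -0.1]
wp (427, 32, 90, None, 30) rows 7
   each [-0.0274, -0.0088, 0.0075, -0.05]
```

View pics/a_wrist.png

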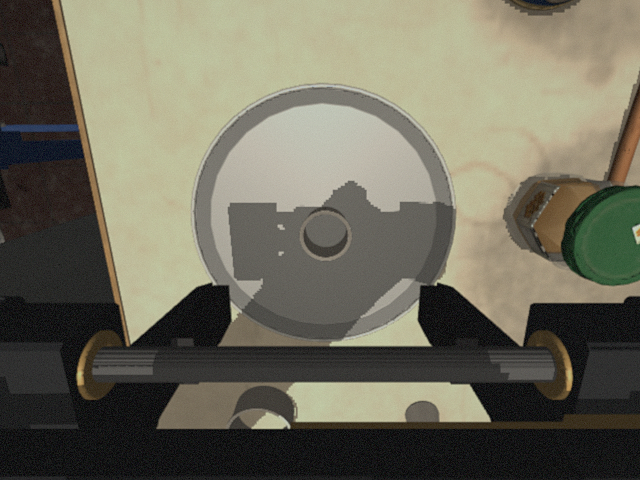

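The small cutter stands in the tray near the centre, rim at about (326,235). Next I measure it against the tray and go for the large cutter.

```bash
python3 - <<'E'
from rf import *
p=pickle.load(open('pics/a_wrist.pkl','rb')); im=cv2.imread('pics/a_wrist.png')
print('tray rim',edgefit(p,im,(488.5,229.5),14,106)); print('tray floor',edgefit(p,im,(488.5,229.5),4,94.5,5)); print('small',edgefit(p,im,(491,227),31,20,5))
E
```

```text
tray rim (array([489.11, 226.36]), 'dr', np.float64(0.42), 'mad', np.float64(0.66))
tray floor (array([488.72, 228.6 ]), 'dr', np.float64(-0.01), 'mad', np.float64(0.06))
small (array([491.14, 228.14]), 'dr', np.float64(-1.59), 'mad', np.float64(0.59))
```

Call:
{"op": "move_arm", "data": {"motion": [{"delta_pos":[-0.027,-0.009,0.005],"spin":0},{"delta_pos":[-0.027,-0.009,0.006],"spin":0},{"delta_pos":[-0.027,-0.009,0.006],"spin":0},{"delta_pos":[-0.027,-0.009,0.006],"spin":0},{"delta_pos":[-0.027,-0.009,0.006],"spin":0},{"delta_pos":[-0.022,-0.008,0.006],"spin":0},{"delta_pos":[-0.01,-0.004,0.003],"spin":0},{"delta_pos":[0,0,0],"spin":0}]}}

```text
clock: 8.88
tool_pos: [420.8, 50.1, 91.2]
tool_rot: [-3.105, 0.026, 1.569]
ft_force: [-0.5, -0.1, 0.5]
width: 88.1
```

```bash
python3 - <<'E'
from h import *
import pickle
for n in ['wrist']:
    p=eyes.camera_params(n);im,d=eyes.get_image(n); cv2.imwrite(f'pics/b_{n}.png',im);pickle.dump(p,open(f'pics/b_{n}.pkl','wb'))
plan([(427,32,50,None,30)])
E
```

```text
t 8.93 pos [421.4  51.3  91.5] rot [-3.106  0.026  1.569] w 88.4 F [-0.8 -1.1 -0.8]
wp (427, 32, 50, None, 30) rows 2
   each [-0.0091, 0.0036, 0.0209, -0.04]
```

View pics/b_wrist.png

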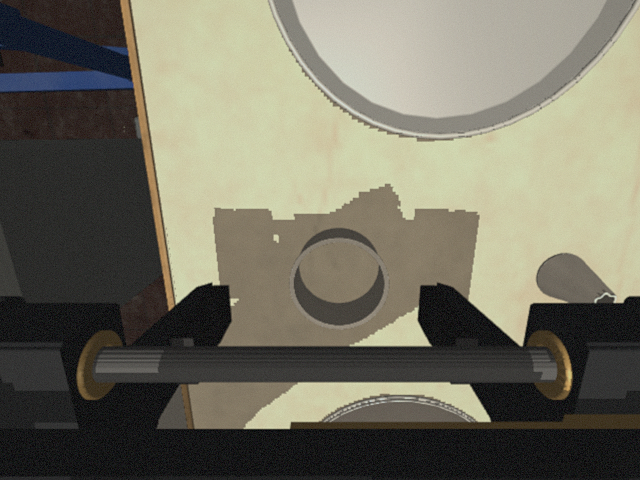

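```bash
python3 - <<'E'
from rf import *
p=pickle.load(open('pics/b_wrist.pkl','rb')); im=cv2.imread('pics/b_wrist.png')
print('large',edgefit(p,im,(427,32),33,32,5))
print('steel foot',onplane(p,565,275,0))
E
```

```text
large (array([427.92,  33.3 ]), 'dr', np.float64(-2.0), 'mad', np.float64(0.5))
steel foot [591.98091614  26.75390189   0.        ]
```

Call:
{"op": "move_arm", "data": {"motion": [{"delta_pos":[-0.01,0.004,0.015],"spin":0},{"delta_pos":[-0.007,0.002,0.015],"spin":0},{"delta_pos":[0,0,0.008],"spin":0},{"delta_pos":[0,0,0],"spin":0}]}}

```text
clock: 9.27
tool_pos: [429.8, 39.6, 52.5]
tool_rot: [-3.11, 0.021, 1.575]
ft_force: [0.3, -0.2, -0.7]
width: 88.9
```

```bash
python3 - <<'E'
from h import *
plan([(427,32,8,None,12)])
E
```

```text
t 9.27 pos [429.8  39.6  52.5] rot [-3.11   0.021  1.575] w 88.9 F [ 0.3 -0.2 -0.7]
wp (427, 32, 8, None, 12) rows 4
   each [-0.0017, -0.0003, 0.0112, 0.06]
```

Call:
{"op": "move_arm", "data": {"motion": [{"delta_pos":[-0.003,-0.001,0.011],"spin":0},{"delta_pos":[-0.003,-0.001,0.011],"spin":0},{"delta_pos":[-0.002,0,0.011],"spin":0},{"delta_pos":[0,0,0.008],"spin":0},{"delta_pos":[0,0,0],"spin":0}]}}

```text
clock: 9.68
tool_pos: [430.2, 39.3, 11.8]
tool_rot: [-3.115, 0.015, 1.583]
ft_force: [0.2, -0.5, 0.5]
width: 88.1
```

```bash
python3 - <<'E'
from h import *
plan([(428,32.5,8,None,12)])
E
```

```text
t 9.68 pos [430.2  39.3  11.8] rot [-3.115  0.015  1.583] w 88.1 F [ 0.2 -0.5  0.5]
wp (428, 32.5, 8, None, 12) rows 1
[-0.0067, -0.0022, 0.0039, 0.71]
```

Call:
{"op": "move_arm", "data": {"motion": [{"delta_pos":[-0.009,-0.002,0.004],"spin":0},{"delta_pos":[-0.003,0,0],"spin":0},{"delta_pos":[0,0,0],"spin":0}]}}

```text
clock: 9.93
tool_pos: [429.2, 28.7, 8.6]
tool_rot: [-3.117, 0.014, 1.586]
ft_force: [0.0, 0.8, 0.7]
width: 87.8
```

Call:
{"op": "move_arm", "data": {"motion": [{"delta_pos":[0.004,-0.001,0],"spin":0},{"delta_pos":[0,0,0],"spin":0}]}}

```text
clock: 10.1
tool_pos: [428.6, 32.5, 9.3]
tool_rot: [-3.118, 0.014, 1.585]
ft_force: [0.2, 0.7, 0.1]
width: 88.1
```

Call:
{"op": "move_arm", "data": {"motion": [{"delta_pos":[0,0,0],"spin":0},{"delta_pos":[0,0,0],"spin":0},{"delta_pos":[0,0,0],"spin":0},{"delta_pos":[0,0,0],"spin":0},{"delta_pos":[0,0,0],"spin":0}], "hand": 1, "newtons": 8}}

```text
clock: 10.52
tool_pos: [429.2, 33.1, 10.2]
tool_rot: [-3.119, 0.014, 1.585]
ft_force: [-0.7, 0.1, -0.6]
width: 62.7
```

```bash
python3 - <<'E'
from h import *
plan([(428,33,80,None,20),(490,228.5,75,None,30)])
E
```

```text
t 10.52 pos [429.2  33.1  10.2] rot [-3.119  0.014  1.585] w 62.7 F [-0.7  0.1 -0.6]
wp (428, 33, 80, None, 20) rows 4
   each [-0.0003, -0.0007, -0.0174, 0.21]
wp (490, 228.5, 75, None, 30) rows 7
   each [0.0279, 0.0089, 0.0001, -0.0]
```

Call:
{"op": "move_arm", "data": {"motion": [{"delta_pos":[0,0,0],"spin":0},{"delta_pos":[0,0,0],"spin":0},{"delta_pos":[0,0,-0.01],"spin":0},{"delta_pos":[0,0,-0.02],"spin":0},{"delta_pos":[0,0,-0.02],"spin":0},{"delta_pos":[0,0,-0.02],"spin":0}]}}

```text
clock: 11.02
tool_pos: [427.3, 34.0, 80.8]
tool_rot: [-3.11, 0.015, 1.587]
ft_force: [0.3, -0.6, -0.4]
width: 62.4
```

Call:
{"op": "move_arm", "data": {"motion": [{"delta_pos":[0.028,0.009,0],"spin":0},{"delta_pos":[0.028,0.009,0],"spin":0},{"delta_pos":[0.028,0.009,0],"spin":0},{"delta_pos":[0.028,0.009,0],"spin":0},{"delta_pos":[0.028,0.009,0],"spin":0},{"delta_pos":[0.02,0.006,0],"spin":0},{"delta_pos":[0,0,0],"spin":0}]}}

```text
clock: 11.6
tool_pos: [481.1, 198.4, 86.4]
tool_rot: [-3.119, 0.014, 1.577]
ft_force: [-0.4, 0.1, -0.1]
width: 62.3
```

```bash
python3 - <<'E'
from h import *
import pickle
plan([(490,228.5,60,None,30)])
E
```

```text
t 11.6 pos [481.1 198.4  86.4] rot [-3.119  0.014  1.577] w 62.3 F [-0.4  0.1 -0.1]
wp (490, 228.5, 60, None, 30) rows 2
   each [0.0152, 0.0048, 0.0129, 0.17]
```

Call:
{"op": "move_arm", "data": {"motion": [{"delta_pos":[0.015,0.005,0.005],"spin":0},{"delta_pos":[0.012,0.003,0.01],"spin":0},{"delta_pos":[0,0,0],"spin":0},{"delta_pos":[0,0,0],"spin":0}]}}

```text
clock: 11.93
tool_pos: [488.5, 225.8, 72.8]
tool_rot: [-3.119, 0.014, 1.578]
ft_force: [0.5, -0.2, -0.6]
width: 62.2
```

```bash
python3 - <<'E'
from h import *
import pickle
plan([(490,228.5,60,None,30)])
for n in ['wrist']:
    p=eyes.camera_params(n);im,d=eyes.get_image(n); cv2.imwrite(f'pics/c_{n}.png',im);pickle.dump(p,open(f'pics/c_{n}.pkl','wb'))
E
```

```text
t 11.93 pos [488.5 225.8  72.8] rot [-3.119  0.014  1.578] w 62.2 F [ 0.5 -0.2 -0.6]
wp (490, 228.5, 60, None, 30) rows 1
   each [0.0029, 0.0018, 0.0128, 0.44]
```

View pics/c_wrist.png

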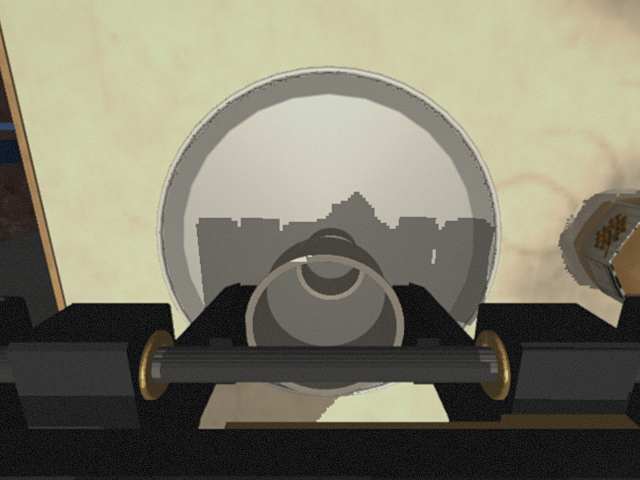

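The large cutter is held level, rim at about (325,320). The small cutter is visible through it at (331,262).

Call:
{"op": "move_arm", "data": {"motion": [{"delta_pos":[0.004,0.002,0.006],"spin":0},{"delta_pos":[0,0,0.008],"spin":0},{"delta_pos":[0,0,0.006],"spin":0},{"delta_pos":[0,0,0],"spin":0}]}}

```text
clock: 12.32
tool_pos: [490.3, 225.6, 52.3]
tool_rot: [-3.119, 0.016, 1.574]
ft_force: [-0.6, -0.2, -0.3]
width: 62.4
```

```bash
python3 - <<'E'
from h import *
plan([(490,228.5,15,None,12)])
E
```

```text
t 12.32 pos [490.3 225.6  52.3] rot [-3.119  0.016  1.574] w 62.4 F [-0.6 -0.2 -0.3]
wp (490, 228.5, 15, None, 12) rows 4
   each [0.0009, 0.0001, 0.0093, 0.05]
```

Call:
{"op": "move_arm", "data": {"motion": [{"delta_pos":[0.004,0,0.009],"spin":0},{"delta_pos":[0,0,0.009],"spin":0},{"delta_pos":[0,0,0],"spin":0}]}}

```text
clock: 12.57
tool_pos: [489.7, 228.4, 32.1]
tool_rot: [-3.118, 0.017, 1.573]
ft_force: [1.1, -0.9, -0.2]
width: 62.3
```

Call:
{"op": "move_arm", "data": {"motion": [{"delta_pos":[0,0,0.009],"spin":0},{"delta_pos":[0,0,0.006],"spin":0},{"delta_pos":[0,0,0],"spin":0}]}}

```text
clock: 12.82
tool_pos: [488.9, 228.2, 14.8]
tool_rot: [-3.117, 0.017, 1.574]
ft_force: [-0.1, 0.9, 0.8]
width: 62.3
```

```bash
python3 - <<'E'
from h import *
plan([(490,228.5,15,None,12)])
E
```

```text
t 12.82 pos [488.9 228.2  14.8] rot [-3.117  0.017  1.574] w 62.3 F [-0.1  0.9  0.8]
wp (490, 228.5, 15, None, 12) rows 1
   each [0.0003, 0.0011, -0.0002, 0.16]
```

Call:
{"op": "move_arm", "data": {"motion": [{"delta_pos":[0,0,0.002],"spin":0},{"delta_pos":[0,0,0.001],"spin":0}]}}

```text
clock: 12.98
tool_pos: [488.9, 228.4, 12.3]
tool_rot: [-3.118, 0.018, 1.574]
ft_force: [-2.5, -2.4, 10.7]
width: 61.9
```

Call:
{"op": "move_arm", "data": {"motion": [{"delta_pos":[0,0,0],"spin":0},{"delta_pos":[0,0,0],"spin":0},{"delta_pos":[0,0,0],"spin":0},{"delta_pos":[0,0,0],"spin":0}], "hand": 0}}

```text
clock: 13.32
tool_pos: [489.4, 228.9, 12.8]
tool_rot: [-3.119, 0.017, 1.574]
ft_force: [-0.3, 0.1, -0.7]
width: 86.6
```

Call:
{"op": "move_arm", "data": {"motion": [{"delta_pos":[0,0,-0.015],"spin":0},{"delta_pos":[0,0,-0.03],"spin":0},{"delta_pos":[0,0,-0.03],"spin":0},{"delta_pos":[0,0,-0.02],"spin":0},{"delta_pos":[0,0,0],"spin":0},{"delta_pos":[0,0,0],"spin":0}]}}

```text
clock: 13.82
tool_pos: [490.7, 229.9, 110.3]
tool_rot: [-3.116, 0.018, 1.574]
ft_force: [-0.6, -0.4, -0.3]
width: 88.2
```

```bash
python3 - <<'E'
from h import *
import pickle
for n in ['wrist']:
    p=eyes.camera_params(n);im,d=eyes.get_image(n); cv2.imwrite(f'pics/d_{n}.png',im);pickle.dump(p,open(f'pics/d_{n}.pkl','wb'))
plan([(587.5,27,110,None,30),(587.5,27,20,None,15)])
E
```

```text
t 13.87 pos [490.8 230.1 110.2] rot [-3.116  0.018  1.574] w 88.3 F [-0.   0.6  0.7]
wp (587.5, 27, 110, None, 30) rows 8
   each [-0.0254, 0.012, 0.0002, 0.02]
wp (587.5, 27, 20, None, 15) rows 6
   each [0.0003, 0.0004, 0.015, -0.0]
```

View pics/d_wrist.png

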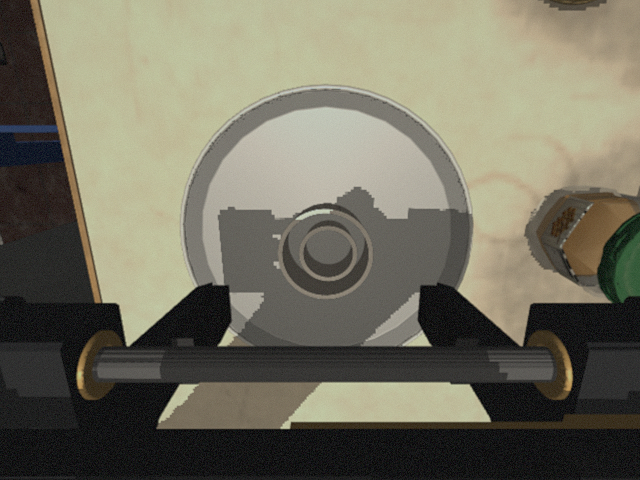

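The small cutter (328,252) stands inside the large one (325,252), in mid-tray. Next is the steel nozzle, with the jaws partly closed to stay clear of the red one.

Call:
{"op": "move_arm", "data": {"motion": [{"delta_pos":[-0.025,0.012,0],"spin":0},{"delta_pos":[-0.026,0.012,0],"spin":0},{"delta_pos":[-0.026,0.012,0],"spin":0},{"delta_pos":[-0.026,0.012,0],"spin":0},{"delta_pos":[-0.026,0.012,0],"spin":0},{"delta_pos":[-0.026,0.012,0],"spin":0},{"delta_pos":[-0.026,0.012,0],"spin":0},{"delta_pos":[-0.02,0.01,0],"spin":0}], "hand": 0.4}}

```text
clock: 14.53
tool_pos: [581.7, 27.8, 99.9]
tool_rot: [-3.101, 0.016, 1.589]
ft_force: [0.8, 0.0, -0.7]
width: 52.9
```

```bash
python3 - <<'E'
from h import *
plan([(587.5,27,75,None,30),(587.5,27,20,None,15)])
E
```

```text
t 14.53 pos [581.7  27.8  99.9] rot [-3.101  0.016  1.589] w 52.9 F [ 0.8  0.  -0.7]
wp (587.5, 27, 75, None, 30) rows 1
[-0.0005, 0.0068, 0.0247, 1.07]
wp (587.5, 27, 20, None, 15) rows 4
   each [0.0002, 0.0006, 0.0137, -0.0]
```

Call:
{"op": "move_arm", "data": {"motion": [{"delta_pos":[0,0.005,0.012],"spin":0.5},{"delta_pos":[0,0,0],"spin":0.4},{"delta_pos":[0,0,0],"spin":0}]}}

```text
clock: 14.78
tool_pos: [586.3, 18.9, 82.8]
tool_rot: [-3.096, 0.021, 1.563]
ft_force: [0.1, 0.3, 1.3]
width: 52.7
```

```bash
python3 - <<'E'
from h import *
import pickle
for n in ['wrist']:
    p=eyes.camera_params(n);im,d=eyes.get_image(n); cv2.imwrite(f'pics/e_{n}.png',im);pickle.dump(p,open(f'pics/e_{n}.pkl','wb'))
plan([(587.5,27,60,None,30),(587.5,27,20,None,15)])
E
```

```text
t 14.83 pos [585.6  19.3  82.5] rot [-3.095  0.021  1.564] w 52.6 F [-0.7 -1.4  0. ]
wp (587.5, 27, 60, None, 30) rows 1
   each [0.0082, 0.0029, 0.0223, -0.39]
wp (587.5, 27, 20, None, 15) rows 3
   each [0.0003, 0.0006, 0.0133, -0.0]
```

View pics/e_wrist.png

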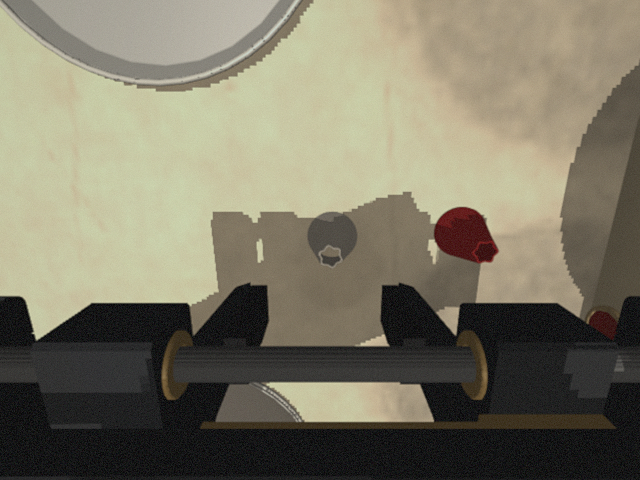

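```bash
python3 - <<'E'
from rf import *
p=pickle.load(open('pics/e_wrist.pkl','rb')); im=cv2.imread('pics/e_wrist.png')
print('tip',onplane(p,330,256,44),'foot',edgefit(p,im,(587.5,27),0,17,5))
E
```

```text
tip [588.1004786   27.53320282  44.        ] foot (array([588.03,  26.77]), 'dr', np.float64(0.41), 'mad', np.float64(0.15))
```

Call:
{"op": "move_arm", "data": {"motion": [{"delta_pos":[0.009,0.002,0.012],"spin":0},{"delta_pos":[0,0,0.006],"spin":0},{"delta_pos":[0,0,0],"spin":0}]}}

```text
clock: 15.08
tool_pos: [585.6, 31.8, 62.6]
tool_rot: [-3.094, 0.02, 1.568]
ft_force: [0.2, 0.7, 0.7]
width: 52.7
```

Call:
{"op": "move_arm", "data": {"motion": [{"delta_pos":[-0.005,0.002,0.012],"spin":0},{"delta_pos":[0,0,0.012],"spin":0},{"delta_pos":[0,0,0.006],"spin":0},{"delta_pos":[0,0,0],"spin":0}]}}

```text
clock: 15.42
tool_pos: [585.3, 28.2, 29.3]
tool_rot: [-3.094, 0.019, 1.573]
ft_force: [-0.1, 0.1, 0.2]
width: 53.2
```

Call:
{"op": "move_arm", "data": {"motion": [{"delta_pos":[-0.001,0.003,0.01],"spin":0},{"delta_pos":[0,0,0.002],"spin":0},{"delta_pos":[0,0,0],"spin":0}]}}

```text
clock: 15.67
tool_pos: [587.7, 26.7, 15.3]
tool_rot: [-3.093, 0.019, 1.573]
ft_force: [-0.3, 0.5, -0.1]
width: 53.1
```

Call:
{"op": "move_arm", "data": {"motion": [{"delta_pos":[0,0,0],"spin":0},{"delta_pos":[0,0,0],"spin":0},{"delta_pos":[0,0,0],"spin":0},{"delta_pos":[0,0,0],"spin":0},{"delta_pos":[0,0,0],"spin":0},{"delta_pos":[0,0,0],"spin":0}], "hand": 1, "newtons": 8}}

```text
clock: 16.17
tool_pos: [588.7, 26.5, 16.4]
tool_rot: [-3.095, 0.019, 1.572]
ft_force: [0.7, 0.5, -0.4]
width: 25.3
```

```bash
python3 - <<'E'
from h import *
for n in ['wrist']:
    im,d=eyes.get_image(n); cv2.imwrite(f'pics/f_{n}.png',im)
plan([(587.5,27,90,None,20),(489,290,90,None,30)])
E
```

```text
t 16.22 pos [588.7  26.6  16.4] rot [-3.095  0.019  1.572] w 25.3 F [-0.2  0.6  0.2]
wp (587.5, 27, 90, None, 20) rows 4
   each [-0.0002, -0.0012, -0.0184, 0.02]
wp (489, 290, 90, None, 30) rows 10
   each [0.0263, -0.0099, -0.0, -0.0]
```

View pics/f_wrist.png

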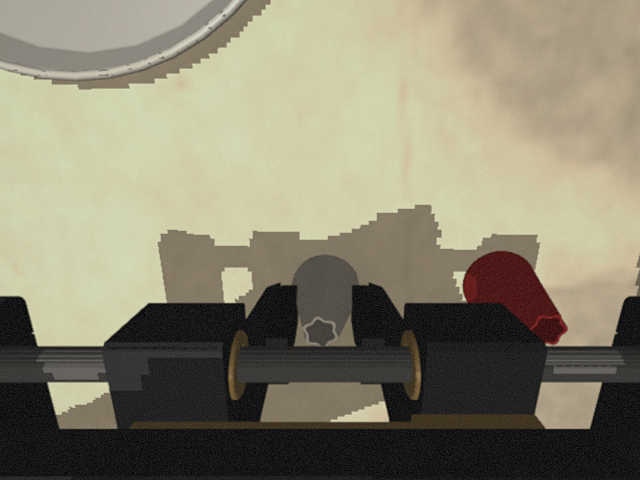

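Steel nozzle gripped (top at (320,331)). The width of 25 mm puts the contact near 20 mm height. I lift it and carry it to the left spot.

Call:
{"op": "move_arm", "data": {"motion": [{"delta_pos":[0,0,0],"spin":0},{"delta_pos":[0,0,0],"spin":0},{"delta_pos":[0,-0.001,-0.012],"spin":0},{"delta_pos":[0,-0.001,-0.018],"spin":0},{"delta_pos":[0,-0.001,-0.018],"spin":0},{"delta_pos":[0,-0.001,-0.018],"spin":0}]}}

```text
clock: 16.72
tool_pos: [584.6, 27.6, 83.1]
tool_rot: [-3.087, 0.02, 1.573]
ft_force: [-0.4, -0.1, -0.3]
width: 25.1
```

```bash
python3 - <<'E'
from h import *
for n in ['wrist']:
    im,d=eyes.get_image(n); cv2.imwrite(f'pics/g_{n}.png',im)
plan([(489,290,90,None,30)])
E
```

```text
t 16.77 pos [586.9  28.2  86.9] rot [-3.093  0.019  1.573] w 25.4 F [0.8 0.5 2.1]
wp (489, 290, 90, None, 30) rows 10
   each [0.0262, -0.0098, -0.0003, 0.01]
```

View pics/g_wrist.png

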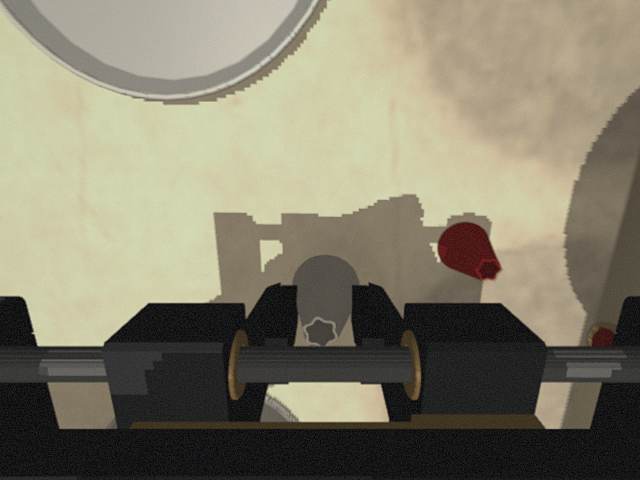

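Call:
{"op": "move_arm", "data": {"motion": [{"delta_pos":[0.02,-0.008,0],"spin":0},{"delta_pos":[0.027,-0.01,0],"spin":0},{"delta_pos":[0.027,-0.01,0],"spin":0},{"delta_pos":[0.027,-0.01,0],"spin":0},{"delta_pos":[0.027,-0.01,0],"spin":0},{"delta_pos":[0.027,-0.01,0],"spin":0},{"delta_pos":[0.027,-0.01,0],"spin":0},{"delta_pos":[0.027,-0.01,0],"spin":0}]}}

```text
clock: 17.43
tool_pos: [513.7, 236.2, 93.7]
tool_rot: [-3.106, 0.024, 1.556]
ft_force: [0.8, -0.3, 0.9]
width: 25.2
```

```bash
python3 - <<'E'
from h import *
plan([(489,289.5,70,None,30)])
E
```

```text
t 17.43 pos [513.7 236.2  93.7] rot [-3.106  0.024  1.556] w 25.2 F [ 0.8 -0.3  0.9]
wp (489, 289.5, 70, None, 30) rows 3
   each [0.0178, -0.0082, 0.0078, -0.28]
```

Call:
{"op": "move_arm", "data": {"motion": [{"delta_pos":[0.018,-0.01,0.004],"spin":0},{"delta_pos":[0.012,-0.006,0.006],"spin":0},{"delta_pos":[0.004,-0.002,0.004],"spin":0},{"delta_pos":[0,0,0],"spin":0},{"delta_pos":[0,0,0],"spin":0}]}}

```text
clock: 17.85
tool_pos: [491.7, 280.9, 82.8]
tool_rot: [-3.108, 0.017, 1.568]
ft_force: [-0.1, 0.9, -0.5]
width: 24.9
```

```bash
python3 - <<'E'
from h import *
plan([(489,289.5,30,None,15)])
for n in ['wrist']:
    im,d=eyes.get_image(n); cv2.imwrite(f'pics/g2_{n}.png',im)
E
```

```text
t 17.85 pos [491.7 280.9  82.8] rot [-3.108  0.017  1.568] w 24.9 F [-0.1  0.9 -0.5]
wp (489, 289.5, 30, None, 15) rows 4
   each [0.0024, -0.0002, 0.0132, -0.05]
```

View pics/g2_wrist.png

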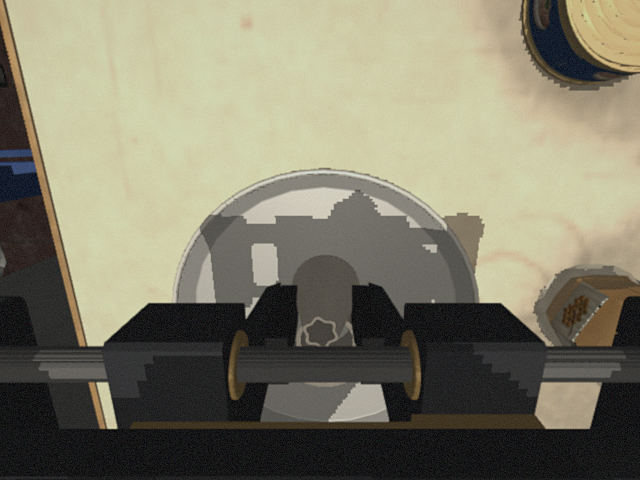

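Call:
{"op": "move_arm", "data": {"motion": [{"delta_pos":[0.008,-0.003,0.012],"spin":0},{"delta_pos":[0.002,0,0.014],"spin":0},{"delta_pos":[0,0,0.01],"spin":0},{"delta_pos":[0,0,0],"spin":0}]}}

```text
clock: 18.23
tool_pos: [490.3, 286.7, 43.7]
tool_rot: [-3.11, 0.019, 1.56]
ft_force: [-1.1, -1.1, -0.1]
width: 25.2
```

```bash
python3 - <<'E'
from h import *
plan([(489,289.5,21,None,15)])
E
```

```text
t 18.23 pos [490.3 286.7  43.7] rot [-3.11   0.019  1.56 ] w 25.2 F [-1.1 -1.1 -0.1]
wp (489, 289.5, 21, None, 15) rows 2
   each [0.0016, -0.0003, 0.0113, -0.3]
```

Call:
{"op": "move_arm", "data": {"motion": [{"delta_pos":[0.003,-0.001,0.011],"spin":0},{"delta_pos":[0,0,0.008],"spin":0},{"delta_pos":[0,0,0],"spin":0},{"delta_pos":[0,0,0],"spin":0}]}}

```text
clock: 18.57
tool_pos: [488.0, 287.8, 20.6]
tool_rot: [-3.107, 0.021, 1.559]
ft_force: [0.0, -0.0, 0.7]
width: 25.2
```

Call:
{"op": "move_arm", "data": {"motion": [{"delta_pos":[0,0,0.002],"spin":0},{"delta_pos":[0,0,0],"spin":0}]}}

```text
clock: 18.73
tool_pos: [488.5, 288.0, 19.5]
tool_rot: [-3.108, 0.021, 1.559]
ft_force: [-0.2, 0.3, -0.3]
width: 25.2
```

Call:
{"op": "move_arm", "data": {"motion": [{"delta_pos":[0,0,0.002],"spin":0},{"delta_pos":[0,0,0.001],"spin":0}]}}

```text
clock: 18.9
tool_pos: [488.8, 288.4, 18.7]
tool_rot: [-3.109, 0.022, 1.559]
ft_force: [-2.4, -2.4, 9.6]
width: 25.6
```

Contact, so I release and rise.

Call:
{"op": "move_arm", "data": {"motion": [{"delta_pos":[0,0,0],"spin":0},{"delta_pos":[0,0,0],"spin":0},{"delta_pos":[0,0,0],"spin":0},{"delta_pos":[0,0,0],"spin":0}], "hand": 0.4}}

```text
clock: 19.23
tool_pos: [489.8, 288.8, 19.8]
tool_rot: [-3.112, 0.02, 1.558]
ft_force: [-0.1, -0.4, -0.6]
width: 50.2
```

Call:
{"op": "move_arm", "data": {"motion": [{"delta_pos":[0,0,-0.015],"spin":0},{"delta_pos":[0,0,-0.03],"spin":0},{"delta_pos":[0,0,-0.03],"spin":0},{"delta_pos":[0,0,-0.03],"spin":0},{"delta_pos":[0,0,-0.015],"spin":0},{"delta_pos":[0,0,0],"spin":0}]}}

```text
clock: 19.73
tool_pos: [492.3, 290.4, 142.3]
tool_rot: [-3.107, 0.022, 1.559]
ft_force: [0.1, 0.3, -0.7]
width: 52.6
```

```bash
python3 - <<'E'
from h import *
import pickle
for n in ['wrist','side']:
    p=eyes.camera_params(n);im,d=eyes.get_image(n); cv2.imwrite(f'pics/i_{n}.png',im);pickle.dump(p,open(f'pics/i_{n}.pkl','wb'))
plan([(480,60,140,None,33),(442.5,-355,120,None,35)])
E
```

```text
t 19.83 pos [491.  289.4 139.4] rot [-3.104  0.024  1.559] w 53.0 F [-1.   0.2 -1.5]
wp (480, 60, 140, None, 33) rows 7
   each [-0.0328, -0.0012, 0.0008, -0.1]
wp (442.5, -355, 120, None, 35) rows 12
   each [-0.0345, -0.003, 0.0026, -0.0]
```

View pics/i_wrist.png

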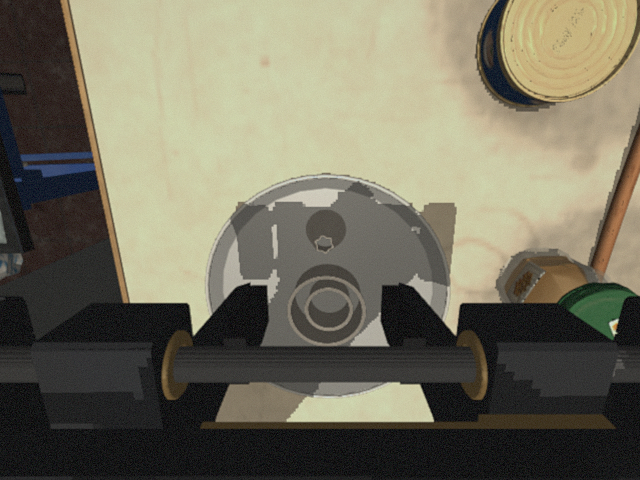

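The steel nozzle stands upright at (325,230), left of the nested cutters at (327,308). Next is the brass nozzle.

Call:
{"op": "move_arm", "data": {"motion": [{"delta_pos":[-0.03,-0.001,0],"spin":0},{"delta_pos":[-0.034,-0.001,0],"spin":0},{"delta_pos":[-0.034,-0.002,0],"spin":0},{"delta_pos":[-0.034,-0.002,0],"spin":0},{"delta_pos":[-0.034,-0.002,0],"spin":0},{"delta_pos":[-0.034,-0.002,0],"spin":0},{"delta_pos":[-0.034,-0.002,0],"spin":0},{"delta_pos":[-0.034,-0.002,0],"spin":0}]}}

```text
clock: 20.5
tool_pos: [465.1, 18.4, 132.9]
tool_rot: [-3.085, 0.021, 1.575]
ft_force: [0.6, -1.2, -0.1]
width: 52.9
```

Call:
{"op": "move_arm", "data": {"motion": [{"delta_pos":[-0.034,-0.003,0],"spin":0},{"delta_pos":[-0.034,-0.003,0],"spin":0},{"delta_pos":[-0.034,-0.003,0],"spin":0},{"delta_pos":[-0.034,-0.003,0],"spin":0},{"delta_pos":[-0.034,-0.003,0],"spin":0},{"delta_pos":[-0.034,-0.003,0],"spin":0},{"delta_pos":[-0.034,-0.003,0],"spin":0},{"delta_pos":[-0.034,-0.003,0],"spin":0}], "hand": 0.3}}

```text
clock: 21.17
tool_pos: [428.7, -265.9, 126.2]
tool_rot: [-3.063, 0.013, 1.576]
ft_force: [0.1, -0.4, -0.2]
width: 61.3
```

```bash
python3 - <<'E'
from h import *
plan([(442.5,-355,120,None,35)])
print(ctrl.read_state()['joints'].round(2))
E
```

```text
t 21.17 pos [ 428.7 -265.9  126.2] rot [-3.063  0.013  1.576] w 61.3 F [ 0.1 -0.4 -0.2]
wp (442.5, -355, 120, None, 35) rows 3
   each [-0.0297, 0.0046, 0.0021, 0.1]
[ 0.75  0.52 -0.4   1.94  0.33  0.82  0.16]
```

Call:
{"op": "move_arm", "data": {"motion": [{"delta_pos":[-0.025,0.005,0],"spin":0},{"delta_pos":[-0.02,0.005,0],"spin":0},{"delta_pos":[-0.014,0.004,0],"spin":0},{"delta_pos":[-0.006,0,0],"spin":0},{"delta_pos":[0,0,0],"spin":0}]}}

```text
clock: 21.58
tool_pos: [433.2, -341.7, 116.1]
tool_rot: [-3.049, 0.01, 1.563]
ft_force: [0.3, 0.4, 0.4]
width: 61.6
```

```bash
python3 - <<'E'
from h import *
import pickle
for n in ['wrist']:
    p=eyes.camera_params(n);im,d=eyes.get_image(n); cv2.imwrite(f'pics/j_{n}.png',im);pickle.dump(p,open(f'pics/j_{n}.pkl','wb'))
plan([(442.5,-355,70,None,20)])
E
```

```text
t 21.63 pos [ 433.2 -340.7  116. ] rot [-3.048  0.01   1.564] w 61.8 F [ 0.3  0.5 -0.4]
wp (442.5, -355, 70, None, 20) rows 3
   each [-0.0046, 0.0046, 0.015, -0.14]
```

View pics/j_wrist.png

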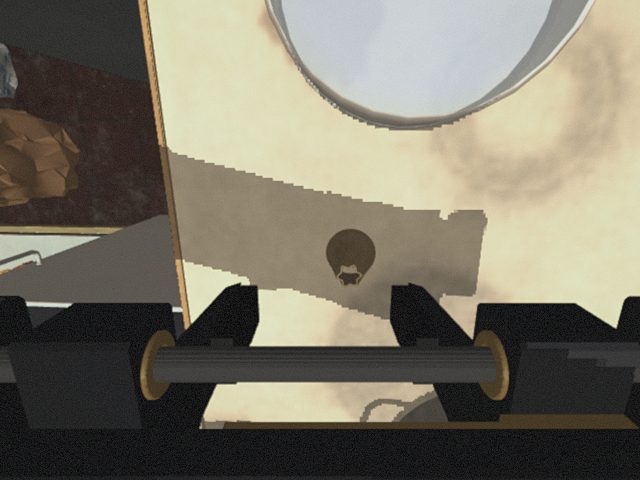

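```bash
python3 - <<'E'
from rf import *
p=pickle.load(open('pics/j_wrist.pkl','rb')); im=cv2.imread('pics/j_wrist.png')
print('tip',onplane(p,349,271,51),'foot',edgefit(p,im,(442.5,-355),0,19.5,5))
E
```

```text
tip [ 443.58316986 -351.70984866   51.        ] foot (array([ 443.31, -355.27]), 'dr', np.float64(0.06), 'mad', np.float64(0.07))
```

Call:
{"op": "move_arm", "data": {"motion": [{"delta_pos":[-0.008,0.007,0.01],"spin":0},{"delta_pos":[-0.003,0.002,0.012],"spin":0},{"delta_pos":[0,0,0.008],"spin":0},{"delta_pos":[0,0,0],"spin":0}]}}

```text
clock: 21.97
tool_pos: [438.5, -346.2, 81.8]
tool_rot: [-3.045, 0.005, 1.569]
ft_force: [-1.0, 0.7, -0.6]
width: 61.3
```

```bash
python3 - <<'E'
from h import *
plan([(442.5,-354.5,22,None,20)])
E
```

```text
t 21.97 pos [ 438.5 -346.2   81.8] rot [-3.045  0.005  1.569] w 61.3 F [-1.   0.7 -0.6]
wp (442.5, -354.5, 22, None, 20) rows 4
   each [-0.002, 0.0024, 0.0148, -0.02]
```

Call:
{"op": "move_arm", "data": {"motion": [{"delta_pos":[-0.008,0.005,0.008],"spin":0},{"delta_pos":[0,0,0.012],"spin":0},{"delta_pos":[0,0,0.008],"spin":0},{"delta_pos":[0,0,0],"spin":0}]}}

```text
clock: 22.3
tool_pos: [439.8, -349.8, 51.0]
tool_rot: [-3.043, 0.002, 1.573]
ft_force: [0.3, 0.6, 1.1]
width: 61.7
```

```bash
python3 - <<'E'
from h import *
plan([(443.2,-354.7,22,None,20)])
E
```

```text
t 22.3 pos [ 439.8 -349.8   51. ] rot [-3.043e+00  2.000e-03  1.573e+00] w 61.7 F [0.3 0.6 1.1]
wp (443.2, -354.7, 22, None, 20) rows 2
   each [-0.0024, 0.0031, 0.0143, 0.07]
```

Call:
{"op": "move_arm", "data": {"motion": [{"delta_pos":[-0.007,0.004,0.01],"spin":0},{"delta_pos":[0,0,0.01],"spin":0},{"delta_pos":[0,0,0.004],"spin":0},{"delta_pos":[0,0,0],"spin":0}]}}

```text
clock: 22.63
tool_pos: [440.6, -354.2, 25.4]
tool_rot: [-3.042, 0.0, 1.575]
ft_force: [0.4, -0.1, 0.7]
width: 61.5
```

```bash
python3 - <<'E'
from h import *
plan([(443.2,-354.7,20,None,20)])
E
```

```text
t 22.63 pos [ 440.6 -354.2   25.4] rot [-3.042  0.     1.575] w 61.5 F [ 0.4 -0.1  0.7]
wp (443.2, -354.7, 20, None, 20) rows 1
   each [-0.0005, 0.0031, 0.0051, 0.24]
```

Call:
{"op": "move_arm", "data": {"motion": [{"delta_pos":[0,0.004,0.004],"spin":0},{"delta_pos":[0,0,0.001],"spin":0},{"delta_pos":[0,0,0],"spin":0}]}}

```text
clock: 22.88
tool_pos: [444.4, -353.4, 20.1]
tool_rot: [-3.042, 0.0, 1.575]
ft_force: [0.4, -0.2, 0.2]
width: 61.8
```

Call:
{"op": "move_arm", "data": {"motion": [{"delta_pos":[0,0,0],"spin":0},{"delta_pos":[0,0,0],"spin":0},{"delta_pos":[0,0,0],"spin":0},{"delta_pos":[0,0,0],"spin":0},{"delta_pos":[0,0,0],"spin":0},{"delta_pos":[0,0,0],"spin":0},{"delta_pos":[0,0,0],"spin":0}], "hand": 1, "newtons": 8}}

```text
clock: 23.47
tool_pos: [445.2, -353.6, 21.4]
tool_rot: [-3.044, 0.001, 1.576]
ft_force: [-0.8, 0.1, 0.0]
width: 28.6
```

```bash
python3 - <<'E'
from h import *
for n in ['wrist','side']:
    im,d=eyes.get_image(n); cv2.imwrite(f'pics/k_{n}.png',im)
plan([(443.2,-354.7,90,None,20)])
E
```

```text
t 23.57 pos [ 445.1 -353.6   21.4] rot [-3.044e+00  1.000e-03  1.576e+00] w 29.0 F [ 0.4 -0.4  0.4]
wp (443.2, -354.7, 90, None, 20) rows 4
   each [-0.0003, -0.0022, -0.017, 0.07]
```

View pics/k_wrist.png

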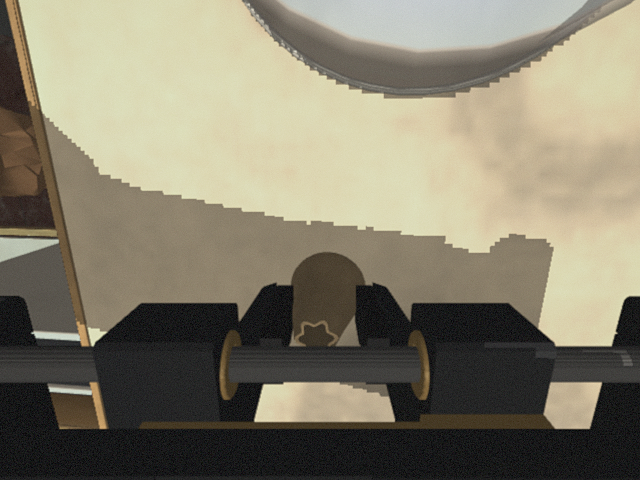

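Brass nozzle gripped (top at (318,333)). I lift it high enough to clear the cover's knob.

Call:
{"op": "move_arm", "data": {"motion": [{"delta_pos":[0,-0.001,-0.012],"spin":0},{"delta_pos":[0,-0.002,-0.02],"spin":0},{"delta_pos":[0,-0.002,-0.025],"spin":0},{"delta_pos":[0,-0.002,-0.025],"spin":0},{"delta_pos":[0,-0.002,-0.025],"spin":0},{"delta_pos":[0,-0.002,-0.025],"spin":0},{"delta_pos":[0,0,0],"spin":0}]}}

```text
clock: 24.15
tool_pos: [446.3, -352.2, 162.6]
tool_rot: [-3.041, -0.001, 1.577]
ft_force: [0.4, 0.3, 0.6]
width: 28.6
```

```bash
python3 - <<'E'
from h import *
for n in ['wrist']:
    im,d=eyes.get_image(n); cv2.imwrite(f'pics/l_{n}.png',im)
plan([(465,0,150,None,32),(489,169,130,None,30)])
E
```

```text
t 24.2 pos [ 445.4 -351.8  160.7] rot [-3.039e+00 -2.000e-03  1.577e+00] w 28.4 F [ 0.2 -0.5 -0.5]
wp (465, 0, 150, None, 32) rows 12
   each [0.0293, 0.0019, 0.0008, 0.03]
wp (489, 169, 130, None, 30) rows 6
   each [0.0282, 0.0043, 0.003, -0.0]
```

View pics/l_wrist.png

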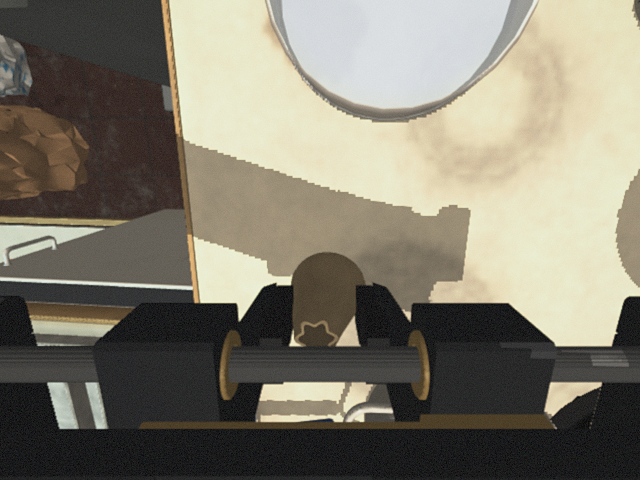

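Call:
{"op": "move_arm", "data": {"motion": [{"delta_pos":[0.02,0.001,0],"spin":0},{"delta_pos":[0.03,0.002,0],"spin":0},{"delta_pos":[0.03,0.002,0],"spin":0},{"delta_pos":[0.03,0.002,0],"spin":0},{"delta_pos":[0.03,0.002,0],"spin":0},{"delta_pos":[0.03,0.002,0],"spin":0},{"delta_pos":[0.03,0.002,0],"spin":0},{"delta_pos":[0.03,0.002,0],"spin":0}]}}

```text
clock: 24.87
tool_pos: [454.0, -120.9, 155.6]
tool_rot: [-3.032, 0.001, 1.561]
ft_force: [0.7, 1.4, -1.5]
width: 28.7
```

Call:
{"op": "move_arm", "data": {"motion": [{"delta_pos":[0.03,0.003,0],"spin":0},{"delta_pos":[0.03,0.003,0],"spin":0},{"delta_pos":[0.03,0.003,0],"spin":0},{"delta_pos":[0.03,0.003,0],"spin":0},{"delta_pos":[0.03,0.003,0],"spin":0},{"delta_pos":[0.03,0.003,0],"spin":0},{"delta_pos":[0.03,0.003,0],"spin":0},{"delta_pos":[0.03,0.003,0],"spin":0}]}}

```text
clock: 25.53
tool_pos: [473.0, 129.5, 147.5]
tool_rot: [-3.02, 0.003, 1.561]
ft_force: [0.1, 0.3, 0.3]
width: 28.8
```

```bash
python3 - <<'E'
from h import *
plan([(489,169,110,None,25)])
E
```

```text
t 25.53 pos [473.  129.5 147.5] rot [-3.020e+00  3.000e-03  1.561e+00] w 28.8 F [0.1 0.3 0.3]
wp (489, 169, 110, None, 25) rows 3
   each [0.0132, 0.0067, 0.0117, -0.19]
```

Call:
{"op": "move_arm", "data": {"motion": [{"delta_pos":[0.013,0.007,0.006],"spin":0},{"delta_pos":[0.01,0.005,0.01],"spin":0},{"delta_pos":[0.002,0.002,0.01],"spin":0},{"delta_pos":[0,0,0.006],"spin":0},{"delta_pos":[0,0,0],"spin":0}]}}

```text
clock: 25.95
tool_pos: [479.6, 163.5, 110.1]
tool_rot: [-3.016, -0.0, 1.573]
ft_force: [0.5, -0.8, 0.0]
width: 29.2
```

```bash
python3 - <<'E'
from h import *
plan([(489,169,60,None,15)])
for n in ['wrist']:
    im,d=eyes.get_image(n); cv2.imwrite(f'pics/m_{n}.png',im)
print(R.from_euler('xyz',ctrl.read_state()['tool_rot']).as_matrix().round(3), ctrl.read_state()['joints'].round(3))
E
```

```text
t 25.95 pos [479.6 163.5 110.1] rot [-3.016 -0.     1.573] w 29.2 F [ 0.5 -0.8  0. ]
wp (489, 169, 60, None, 15) rows 4
   each [0.0014, 0.0039, 0.0121, 0.03]
[[-0.001  0.992 -0.126]
 [ 1.     0.001 -0.   ]
 [ 0.    -0.126 -0.992]] [ 0.014  0.603 -0.524  1.886  0.311  0.86  -0.666]
```

View pics/m_wrist.png

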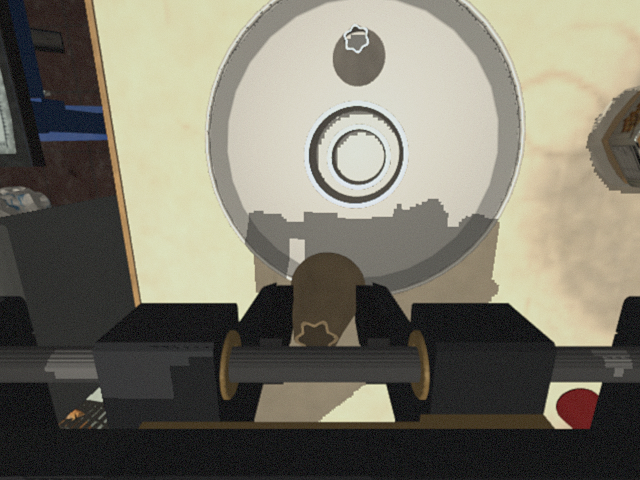

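Call:
{"op": "move_arm", "data": {"motion": [{"delta_pos":[0.006,0.008,0.01],"spin":0},{"delta_pos":[0.001,0.004,0.012],"spin":0},{"delta_pos":[0,0.003,0.012],"spin":0},{"delta_pos":[0,0.001,0.008],"spin":0},{"delta_pos":[0,0,0],"spin":0}]}}

```text
clock: 26.42
tool_pos: [490.9, 164.4, 64.4]
tool_rot: [-3.016, 0.003, 1.566]
ft_force: [-0.7, 0.7, -0.8]
width: 28.6
```

```bash
python3 - <<'E'
from h import *
plan([(489,169,27,None,15)])
E
```

```text
t 26.42 pos [490.9 164.4  64.4] rot [-3.016e+00  3.000e-03  1.566e+00] w 28.6 F [-0.7  0.7 -0.8]
wp (489, 169, 27, None, 15) rows 3
   each [0.0016, 0.0009, 0.0124, -0.09]
```

Call:
{"op": "move_arm", "data": {"motion": [{"delta_pos":[0.006,0.001,0.012],"spin":0},{"delta_pos":[0,0.001,0.012],"spin":0},{"delta_pos":[0,0.001,0.006],"spin":0},{"delta_pos":[0,0,0],"spin":0}]}}

```text
clock: 26.75
tool_pos: [489.6, 169.8, 31.1]
tool_rot: [-3.015, 0.004, 1.565]
ft_force: [-0.2, -0.5, -0.0]
width: 28.5
```

```bash
python3 - <<'E'
from h import *
plan([(489,169,26,None,15)])
E
```

```text
t 26.75 pos [489.6 169.8  31.1] rot [-3.015  0.004  1.565] w 28.5 F [-0.2 -0.5 -0. ]
wp (489, 169, 26, None, 15) rows 1
   each [-0.0008, 0.0001, 0.0052, -0.34]
```

Call:
{"op": "move_arm", "data": {"motion": [{"delta_pos":[0,0,0.004],"spin":0},{"delta_pos":[0,0,0.001],"spin":0},{"delta_pos":[0,0,0],"spin":0}]}}

```text
clock: 27.0
tool_pos: [488.5, 169.9, 25.4]
tool_rot: [-3.014, 0.004, 1.565]
ft_force: [-0.3, -0.0, 1.6]
width: 28.7
```

Call:
{"op": "move_arm", "data": {"motion": [{"delta_pos":[0,0,0.002],"spin":0},{"delta_pos":[0,0,0],"spin":0}]}}

```text
clock: 27.17
tool_pos: [488.3, 169.9, 24.8]
tool_rot: [-3.014, 0.005, 1.565]
ft_force: [-0.6, -0.5, -0.4]
width: 29.4
```

Call:
{"op": "move_arm", "data": {"motion": [{"delta_pos":[0,0,0.002],"spin":0},{"delta_pos":[0,0,0.001],"spin":0}]}}

```text
clock: 27.33
tool_pos: [488.5, 170.1, 23.9]
tool_rot: [-3.015, 0.006, 1.565]
ft_force: [-3.3, -2.1, 10.2]
width: 29.0
```

Call:
{"op": "move_arm", "data": {"motion": [{"delta_pos":[0,0,0],"spin":0},{"delta_pos":[0,0,0],"spin":0},{"delta_pos":[0,0,0],"spin":0},{"delta_pos":[0,0,0],"spin":0}], "hand": 0.3}}

```text
clock: 27.67
tool_pos: [489.6, 170.4, 24.9]
tool_rot: [-3.018, 0.005, 1.565]
ft_force: [-0.8, 0.0, -0.3]
width: 54.0
```

Call:
{"op": "move_arm", "data": {"motion": [{"delta_pos":[0,-0.002,-0.015],"spin":0},{"delta_pos":[0,-0.004,-0.03],"spin":0},{"delta_pos":[0,-0.004,-0.03],"spin":0},{"delta_pos":[0,-0.004,-0.03],"spin":0},{"delta_pos":[0,-0.004,-0.03],"spin":0},{"delta_pos":[0,0,-0.015],"spin":0},{"delta_pos":[0,0,0],"spin":0}]}}

```text
clock: 28.25
tool_pos: [488.7, 170.8, 180.2]
tool_rot: [-3.013, 0.006, 1.566]
ft_force: [1.1, -0.0, -0.8]
width: 61.4
```

```bash
python3 - <<'E'
from h import *
import pickle
for n in ['wrist','side','scene']:
    p=eyes.camera_params(n);im,d=eyes.get_image(n); cv2.imwrite(f'pics/n_{n}.png',im);pickle.dump(p,open(f'pics/n_{n}.pkl','wb'))
plan([(489,169,26,None,15)])
E
```

```text
t 28.4 pos [486.4 169.8 176.4] rot [-3.007  0.008  1.566] w 61.6 F [-0.7 -0.2 -0.4]
wp (489, 169, 26, None, 15) rows 11
   each [0.0, 0.0021, 0.0135, -0.02]
```

View pics/n_wrist.png

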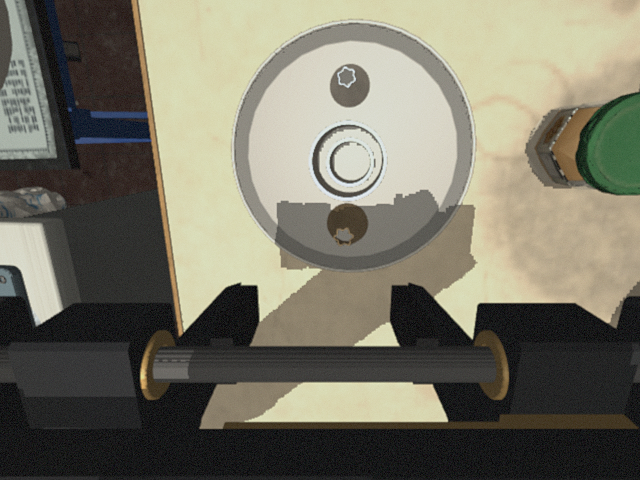

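View pics/n_side.png

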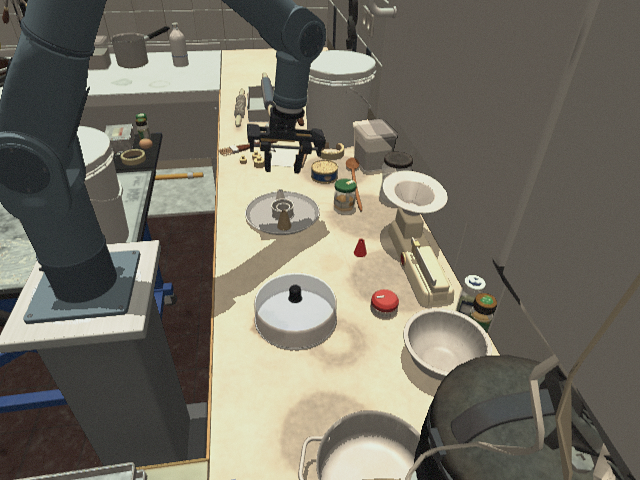

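All four pieces stand upright in one row: steel (350,85), cutters (348,160), brass (347,224). I check their clearances and measure the tray and cover again.

```bash
python3 - <<'E'
from rf import *
p=pickle.load(open('pics/n_wrist.pkl','rb')); im=cv2.imread('pics/n_wrist.png')
r={}
for k,c,z,rad,w in [('rim',(488.5,229),14,106,5),('floor',(488.5,229),4,94.5,4),('steel',(489,288),4,17,4),('brass',(488,170),4,19.5,5),('large',(489,229),37,32,4),('small',(491,228),31,20,4)]:
    e=edgefit(p,im,c,z,rad,w); r[k]=e[0]; print(k,*e)
t=r['floor']
for k,ra in [('steel',17),('brass',19.5)]: print(k,'outer reach',np.hypot(*(r[k]-t))+ra,'gap to large',np.hypot(*(r[k]-r['large']))-ra-32)
S=eyes.camera_params('side'); sim=cv2.imread('pics/n_side.png')
C=eyes.camera_params('scene'); cim=cv2.imread('pics/n_scene.png')
for p,im in [(S,sim),(C,cim)]:
    print('cover foot',edgefit(p,im,(481,-170.5),0,90,5))
    hsv=cv2.cvtColor(im,cv2.COLOR_BGR2GRAY); q=proj(p,[481,-170.5,80])[0]; 
    x0,y0=int(q[0])-20,int(q[1])-20; m=(hsv[y0:y0+40,x0:x0+40]<60).astype(np.uint8)
    n,l,st,cn=cv2.connectedComponentsWithStats(m); i=1+st[1:,4].argmax(); print('knob',st[i],cn[i]+[x0,y0], onplane(p,*(cn[i]+[x0,y0]),79.5))
E
```

```text
rim [488.69 228.78] dr -1.3 mad 0.2
floor [488.68 228.78] dr -0.07 mad 0.07
steel [488.81 288.99] dr -0.0 mad 0.01
brass [488.33 168.01] dr 0.01 mad 0.44
large [489.6  227.18] dr -2.99 mad 0.02
small [491.7  226.31] dr -2.66 mad 0.09
steel outer reach 77.2101403419723 gap to large 12.815048329674546
brass outer reach 80.27100789027611 gap to large 7.683627803641791
cover foot (array([ 482.48, -172.34]), 'dr', np.float64(-0.13), 'mad', np.float64(0.64))
knob [ 15  13  13  18 184] [294.82608696 293.95652174] [ 480.68940928 -175.80658885   79.5       ]
cover foot (array([ 480.7, -169.5]), 'dr', np.float64(0.39), 'mad', np.float64(1.53))
knob [16 16  9 12 90] [398.47777778 218.65555556] [ 477.85216607 -166.06239551   79.5       ]
```

```bash
python3 - <<'E'
from h import *
plan([(481.5,-170,150,np.pi,28)])
E
```

```text
t 28.4 pos [486.4 169.8 176.4] rot [-3.007  0.008  1.566] w 61.6 F [-0.7 -0.2 -0.4]
wp (481.5, -170, 150, 3.141592653589793, 28) rows 13
[-0.0261, 0.0, 0.0022, -6.94]
[-0.0259, -0.0031, 0.0022, -6.94]
[-0.0254, -0.0062, 0.0022, -6.94]
[-0.0244, -0.0092, 0.0022, -6.94]
[-0.0231, -0.0121, 0.0022, -6.94]
[-0.0215, -0.0148, 0.0022, -6.94]
[-0.0195, -0.0173, 0.0022, -6.94]
[-0.0173, -0.0196, 0.0022, -6.94]
[-0.0148, -0.0215, 0.0022, -6.94]
[-0.0121, -0.0231, 0.0022, -6.94]
[-0.0092, -0.0244, 0.0022, -6.94]
[-0.0062, -0.0254, 0.0022, -6.94]
[-0.0031, -0.0259, 0.0022, -6.94]
```

Call:
{"op": "move_arm", "data": {"motion": [{"delta_pos":[-0.026,0,0],"spin":-7},{"delta_pos":[-0.026,-0.003,0],"spin":-7},{"delta_pos":[-0.025,-0.006,0],"spin":-7},{"delta_pos":[-0.024,-0.009,0],"spin":-7},{"delta_pos":[-0.023,-0.012,0.001],"spin":-7},{"delta_pos":[-0.021,-0.015,0.001],"spin":-7},{"delta_pos":[-0.019,-0.017,0.001],"spin":-7},{"delta_pos":[-0.017,-0.02,0.001],"spin":-7}], "hand": 0.3}}

```text
clock: 29.07
tool_pos: [477.6, -38.0, 160.6]
tool_rot: [-3.055, -0.127, 2.564]
ft_force: [0.4, -0.9, 0.5]
width: 61.7
```

```bash
python3 - <<'E'
from h import *
plan([(481.5,-170,150,np.pi,28)])
print(R.from_euler('xyz',ctrl.read_state()['tool_rot']).as_matrix().round(3), ctrl.read_state()['joints'].round(3))
E
```

```text
t 29.07 pos [477.6 -38.  160.6] rot [-3.055 -0.127  2.564] w 61.7 F [ 0.4 -0.9  0.5]
wp (481.5, -170, 150, 3.141592653589793, 28) rows 5
[-0.0152, -0.0216, 0.0021, -6.62]
[-0.0126, -0.0232, 0.0021, -6.62]
[-0.0099, -0.0245, 0.0021, -6.62]
[-0.007, -0.0255, 0.0021, -6.62]
[-0.004, -0.0261, 0.0021, -6.62]
[[-0.831  0.535 -0.154]
 [ 0.542  0.84  -0.004]
 [ 0.127 -0.086 -0.988]] [ 0.553  0.556 -0.741  1.893  0.41   1.021  0.61 ]
```

Call:
{"op": "move_arm", "data": {"motion": [{"delta_pos":[-0.015,-0.02,0],"spin":-6.6},{"delta_pos":[-0.013,-0.022,0],"spin":-6.6},{"delta_pos":[-0.01,-0.022,0],"spin":-6.6},{"delta_pos":[-0.007,-0.022,0],"spin":-6.6},{"delta_pos":[-0.003,-0.015,0],"spin":-5},{"delta_pos":[0,-0.005,0],"spin":0},{"delta_pos":[0,0,0],"spin":0},{"delta_pos":[0,0,0],"spin":0}]}}

```text
clock: 29.73
tool_pos: [477.2, -165.9, 144.5]
tool_rot: [3.136, -0.177, 3.139]
ft_force: [0.9, 0.5, 0.2]
width: 61.6
```

```bash
python3 - <<'E'
from h import *
import pickle
for n in ['wrist']:
    p=eyes.camera_params(n);im,d=eyes.get_image(n); cv2.imwrite(f'pics/o_{n}.png',im);pickle.dump(p,open(f'pics/o_{n}.pkl','wb'))
plan([(481.5,-170,120,np.pi,28)])
s=ctrl.read_state()
print(R.from_euler('xyz',s['tool_rot']).as_matrix().round(3), s['joints'].round(3),s['qvel'].round(3))
E
```

```text
t 29.78 pos [ 477.1 -165.5  144.6] rot [ 3.136 -0.177  3.14 ] w 61.6 F [-0.2 -0.3 -0.3]
wp (481.5, -170, 120, 3.141592653589793, 28) rows 1
   each [-0.0087, -0.0046, 0.0234, -0.08]
[[-0.984  0.002 -0.177]
 [ 0.001  1.     0.006]
 [ 0.177  0.005 -0.984]] [ 0.82   0.664 -0.817  1.821  0.539  1.093  1.331] [-0.012 -0.013 -0.012  0.    -0.     0.006  0.012]
```

View pics/o_wrist.png

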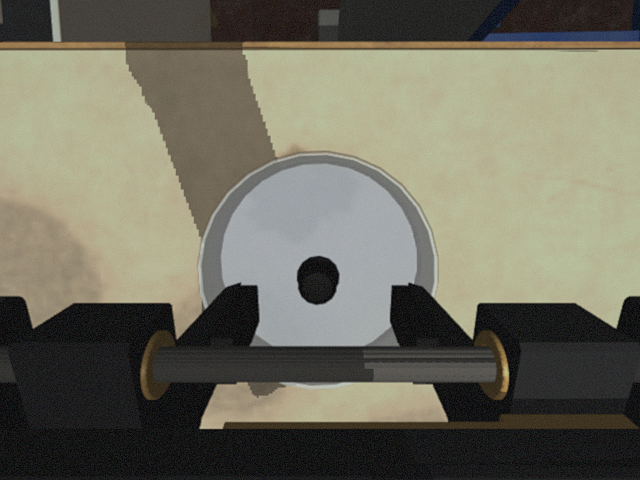

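```bash
python3 - <<'E'
from rf import *
p=pickle.load(open('pics/o_wrist.pkl','rb')); im=cv2.imread('pics/o_wrist.png')
print('foot',edgefit(p,im,(481,-170),2,90,6)); print('knob top',edgefit(p,im,(481,-170),93,12.5,5)); print('knob bottom', edgefit(p,im,(481,-170),66,12.5,5))
q=proj(p,[[481,-170,93],[481,-170,66]]);print(q)
E
```

```text
foot (array([ 475.93, -167.82]), 'dr', np.float64(-1.15), 'mad', np.float64(1.61))
knob top (array([ 476.66, -170.74]), 'dr', np.float64(1.33), 'mad', np.float64(0.54))
knob bottom (array([ 480.96, -171.02]), 'dr', np.float64(2.25), 'mad', np.float64(0.25))
[[318.71116071 285.58422806]
 [319.1144496  276.83209257]]
```

```bash
python3 - <<'E'
from h import *
plan([(479,-170.5,105,np.pi,14),(479,-170.5,70,np.pi,14)])
E
```

```text
t 29.78 pos [ 477.1 -165.5  144.6] rot [ 3.136 -0.177  3.14 ] w 61.6 F [-0.2 -0.3 -0.3]
wp (479, -170.5, 105, 3.141592653589793, 14) rows 3
   each [-0.0029, -0.0017, 0.0129, -0.03]
wp (479, -170.5, 70, 3.141592653589793, 14) rows 3
   each [-0.0021, -0.0001, 0.0115, -0.0]
```

Call:
{"op": "move_arm", "data": {"motion": [{"delta_pos":[-0.004,-0.007,0.008],"spin":0},{"delta_pos":[-0.003,0,0.012],"spin":0},{"delta_pos":[-0.002,0,0.01],"spin":0},{"delta_pos":[0,0,0],"spin":0}]}}

```text
clock: 30.12
tool_pos: [481.4, -168.9, 110.4]
tool_rot: [3.136, -0.177, -3.141]
ft_force: [-0.4, -0.1, 0.0]
width: 61.8
```

```bash
python3 - <<'E'
from h import *
plan([(479,-170.5,70,np.pi,14)])
E
```

```text
t 30.12 pos [ 481.4 -168.9  110.4] rot [ 3.136 -0.177 -3.141] w 61.8 F [-0.4 -0.1  0. ]
wp (479, -170.5, 70, 3.141592653589793, 14) rows 51
[-0.0001, -0.0, 0.0008, -7.06]
[-0.0001, -0.0, 0.0008, -7.06]
[-0.0001, -0.0001, 0.0008, -7.06]
[-0.0001, -0.0001, 0.0008, -7.06]
[-0.0001, -0.0001, 0.0008, -7.06]
[-0.0001, -0.0001, 0.0008, -7.06]
[-0.0, -0.0001, 0.0008, -7.06]
[-0.0, -0.0001, 0.0008, -7.06]
[-0.0, -0.0001, 0.0008, -7.06]
[-0.0, -0.0001, 0.0008, -7.06]
[0.0, -0.0001, 0.0008, -7.06]
[0.0, -0.0001, 0.0008, -7.06]
[0.0, -0.0001, 0.0008, -7.06]
[0.0, -0.0001, 0.0008, -7.06]
[0.0, -0.0001, 0.0008, -7.06]
[0.0001, -0.0001, 0.0008, -7.06]
[0.0001, -0.0001, 0.0008, -7.06]
[0.0001, -0.0001, 0.0008, -7.06]
[0.0001, -0.0001, 0.0008, -7.06]
[0.0001, -0.0, 0.0008, -7.06]
[0.0001, -0.0, 0.0008, -7.06]
[0.0001, -0.0, 0.0008, -7.06]
[0.0001, -0.0, 0.0008, -7.06]
[0.0001, 0.0, 0.0008, -7.06]
[0.0001, 0.0, 0.0008, -7.06]
[0.0001, 0.0, 0.0008, -7.06]
[0.0001, 0.0, 0.0008, -7.06]
[0.0001, 0.0001, 0.0008, -7.06]
[0.0001, 0.0001, 0.0008, -7.06]
[0.0001, 0.0001, 0.0008, -7.06]
[0.0001, 0.0001, 0.0008, -7.06]
[0.0001, 0.0001, 0.0008, -7.06]
[0.0, 0.0001, 0.0008, -7.06]
[0.0, 0.0001, 0.0008, -7.06]
[0.0, 0.0001, 0.0008, -7.06]
[0.0, 0.0001, 0.0008, -7.06]
[-0.0, 0.0001, 0.0008, -7.06]
[-0.0, 0.0001, 0.0008, -7.06]
[-0.0, 0.0001, 0.0008, -7.06]
[-0.0, 0.0001, 0.0008, -7.06]
[-0.0001, 0.0001, 0.0008, -7.06]
[-0.0001, 0.0001, 0.0008, -7.06]
[-0.0001, 0.0001, 0.0008, -7.06]
[-0.0001, 0.0001, 0.0008, -7.06]
[-0.0001, 0.0, 0.0008, -7.06]
[-0.0001, 0.0, 0.0008, -7.06]
[-0.0001, 0.0, 0.0008, -7.06]
[-0.0001, 0.0, 0.0008, -7.06]
[-0.0001, 0.0, 0.0008, -7.06]
[-0.0001, -0.0, 0.0008, -7.06]
[-0.0001, -0.0, 0.0008, -7.06]
```

```bash
sed -i 's/^        sp=-np.degrees(ty-yaw)\/n/        yaw=ty+(yaw-ty+np.pi)%(2*np.pi)-np.pi; n=int(np.ceil(max(np.linalg.norm(tgt-p)\/v-.01,abs(np.degrees(ty-yaw))\/smax-.01,1)))\n        sp=-np.degrees(ty-yaw)\/n/' h.py; python3 - <<'E'
from h import *
plan([(479,-170.5,70,np.pi,14)])
E
```

```text
t 30.12 pos [ 481.4 -168.9  110.4] rot [ 3.136 -0.177 -3.141] w 61.8 F [-0.4 -0.1  0. ]
wp (479, -170.5, 70, 3.141592653589793, 14) rows 3
   each [-0.0016, -0.0006, 0.0134, 0.02]
```

Call:
{"op": "move_arm", "data": {"motion": [{"delta_pos":[-0.002,-0.002,0.012],"spin":0},{"delta_pos":[-0.002,0,0.012],"spin":0},{"delta_pos":[-0.001,0,0.008],"spin":0},{"delta_pos":[0,0,0],"spin":0}]}}

```text
clock: 30.45
tool_pos: [480.2, -169.3, 73.7]
tool_rot: [3.135, -0.178, -3.139]
ft_force: [-0.1, -0.4, 0.1]
width: 61.7
```

Call:
{"op": "move_arm", "data": {"motion": [{"delta_pos":[0,-0.001,0.004],"spin":0},{"delta_pos":[0,0,0],"spin":0}]}}

```text
clock: 30.62
tool_pos: [479.0, -170.0, 68.7]
tool_rot: [3.135, -0.179, -3.138]
ft_force: [-0.3, -0.2, -0.7]
width: 61.8
```

Call:
{"op": "move_arm", "data": {"motion": [{"delta_pos":[0,0,0],"spin":0},{"delta_pos":[0,0,0],"spin":0},{"delta_pos":[0,0,0],"spin":0},{"delta_pos":[0,0,0],"spin":0},{"delta_pos":[0,0,0],"spin":0},{"delta_pos":[0,0,0],"spin":0},{"delta_pos":[0,0,0],"spin":0}], "hand": 1, "newtons": 16}}

```text
clock: 31.2
tool_pos: [480.2, -170.4, 70.2]
tool_rot: [3.136, -0.176, -3.139]
ft_force: [0.8, -0.0, -1.8]
width: 24.4
```

```bash
python3 - <<'E'
from h import *
for n in ['wrist','side']:
    im,d=eyes.get_image(n); cv2.imwrite(f'pics/q_{n}.png',im)
plan([(479,-170.5,145,np.pi,15)])
E
```

```text
t 31.3 pos [ 480.2 -170.4   70.1] rot [ 3.136 -0.177 -3.139] w 24.4 F [-0.1  0.8 -1.7]
wp (479, -170.5, 145, 3.141592653589793, 15) rows 5
   each [0.0029, 0.0001, -0.0147, 0.03]
```

View pics/q_wrist.png

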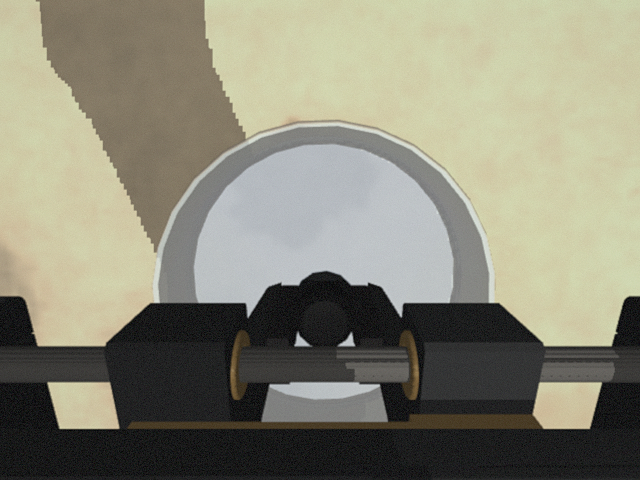

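The knob is gripped (centre about (323,320)), width 24.4 mm. Lifting gently.

Call:
{"op": "move_arm", "data": {"motion": [{"delta_pos":[0.001,0,-0.008],"spin":0},{"delta_pos":[0.003,0,-0.015],"spin":0},{"delta_pos":[0.003,0,-0.015],"spin":0},{"delta_pos":[0.003,0,-0.015],"spin":0},{"delta_pos":[0.003,0,-0.015],"spin":0},{"delta_pos":[0.003,0,-0.015],"spin":0},{"delta_pos":[0,0,-0.005],"spin":0},{"delta_pos":[0,0,0],"spin":0}]}}

```text
clock: 31.97
tool_pos: [479.2, -170.2, 169.5]
tool_rot: [3.135, -0.177, -3.138]
ft_force: [0.6, -0.7, -1.4]
width: 24.5
```

```bash
python3 - <<'E'
from h import *
for n in ['side']:
    im,d=eyes.get_image(n); cv2.imwrite(f'pics/r_{n}.png',im[120:360,200:520])
im,d=eyes.get_image('wrist'); cv2.imwrite('pics/r_wrist2.png',im)
plan([(489,229,155,np.pi,25)])
E
```

```text
t 32.07 pos [ 478.5 -170.1  168.1] rot [ 3.135 -0.179 -3.137] w 24.6 F [-0.5  0.3 -2.3]
wp (489, 229, 155, 3.141592653589793, 25) rows 16
   each [-0.0009, 0.0249, 0.0008, 0.01]
```

View pics/r_side.png

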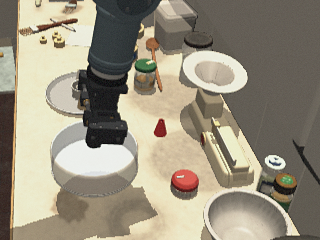

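View pics/r_wrist2.png

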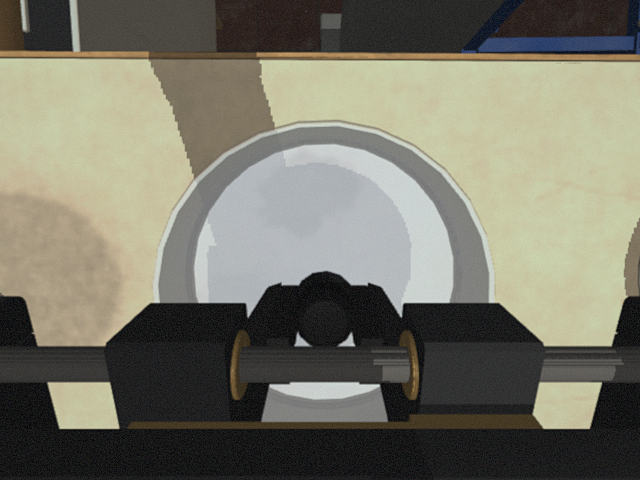

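Call:
{"op": "move_arm", "data": {"motion": [{"delta_pos":[-0.001,0.012,-0.001],"spin":0},{"delta_pos":[-0.001,0.02,-0.001],"spin":0},{"delta_pos":[-0.001,0.024,-0.001],"spin":0},{"delta_pos":[-0.001,0.024,-0.001],"spin":0},{"delta_pos":[-0.001,0.024,-0.001],"spin":0},{"delta_pos":[-0.001,0.024,-0.001],"spin":0},{"delta_pos":[-0.001,0.024,-0.001],"spin":0},{"delta_pos":[-0.001,0.024,-0.001],"spin":0}]}}

```text
clock: 32.73
tool_pos: [482.5, 12.6, 169.2]
tool_rot: [3.134, -0.192, 3.137]
ft_force: [1.1, 0.4, -1.7]
width: 24.0
```

```bash
python3 - <<'E'
from h import *
plan([(489,229,160,np.pi,25)])
E
```

```text
t 32.73 pos [482.5  12.6 169.2] rot [ 3.134 -0.192  3.137] w 24.0 F [ 1.1  0.4 -1.7]
wp (489, 229, 160, 3.141592653589793, 25) rows 9
   each [-0.0008, 0.024, 0.0011, -0.03]
```

Call:
{"op": "move_arm", "data": {"motion": [{"delta_pos":[-0.001,0.024,-0.001],"spin":0},{"delta_pos":[-0.001,0.024,-0.001],"spin":0},{"delta_pos":[-0.001,0.024,-0.001],"spin":0},{"delta_pos":[-0.001,0.024,-0.001],"spin":0},{"delta_pos":[-0.001,0.024,-0.001],"spin":0},{"delta_pos":[-0.001,0.024,-0.001],"spin":0},{"delta_pos":[-0.001,0.02,-0.001],"spin":0},{"delta_pos":[-0.001,0.012,0],"spin":0}]}}

```text
clock: 33.4
tool_pos: [482.3, 207.4, 170.4]
tool_rot: [3.131, -0.207, -3.136]
ft_force: [0.3, -0.4, -1.7]
width: 24.2
```

Call:
{"op": "move_arm", "data": {"motion": [{"delta_pos":[0,0,0],"spin":0},{"delta_pos":[0,0,0],"spin":0}]}}

```text
clock: 33.57
tool_pos: [479.4, 212.2, 169.3]
tool_rot: [3.129, -0.21, -3.128]
ft_force: [-0.3, -0.4, -1.8]
width: 24.2
```

```bash
python3 - <<'E'
from rf import *
s=ctrl.read_state()
for n in ['wrist','side','scene']:
    p=eyes.camera_params(n);im,d=eyes.get_image(n); cv2.imwrite(f'pics/s_{n}.png',im);pickle.dump((p,s),open(f'pics/s_{n}.pkl','wb'))
plan([(489,229,160,np.pi,25)])
E
```

```text
t 33.72 pos [480.2 210.5 169.5] rot [ 3.13  -0.21  -3.131] w 23.9 F [ 0.3 -0.8 -2.1]
wp (489, 229, 160, 3.141592653589793, 25) rows 1
[-0.0108, 0.0183, 0.0077, 0.6]
```

View pics/s_wrist.png

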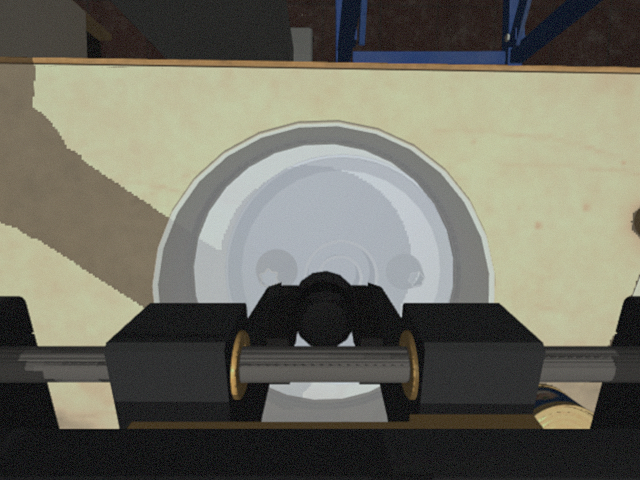

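View pics/s_scene.png

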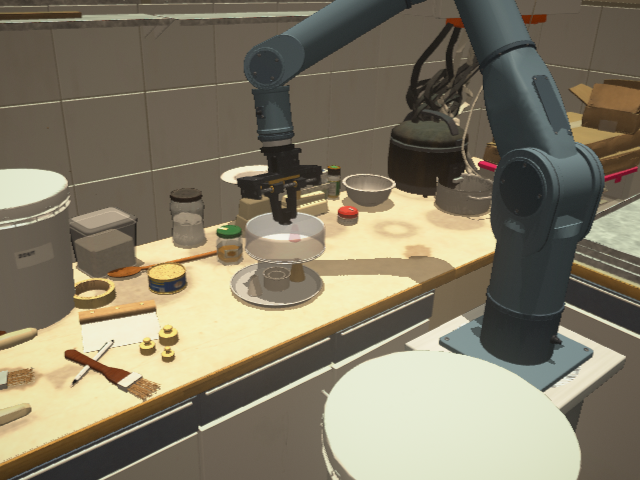

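```bash
cat > cov.py <<'E'
from rf import *
def T(rot,pos):
    M=np.eye(4); M[:3,:3]=R.from_euler('xyz',rot).as_matrix(); M[:3,3]=pos; return M
p,s=pickle.load(open('pics/s_wrist.pkl','rb'))
Tc=T(p['orientation'],p['xyz']); Tt=T(s['tool_rot'],s['tool_pos']); X=np.linalg.inv(Tt)@Tc
T0=T([3.136,-.177,-3.139],[480.2,-170.4,70.1])
C0=T0@X; p0=dict(K=p['K'],xyz=C0[:3,3],orientation=R.from_matrix(C0[:3,:3]).as_euler('xyz'))
if __name__=='__main__':
    im=cv2.imread('pics/q_wrist.png')
    q0=[481,-170.5]
    # restrict: fit on visible upper arc via points
    for c in [(481,-170.5),(479,-170.5),(483,-170.5)]: print('foot',edgefit(p0,im,c,1,90,5),'top',edgefit(p0,im,c,62,90,4))
    ov=im.copy(); a=np.linspace(0,2*np.pi,100)
    for z,col in [(0,(0,0,255)),(62,(0,255,0))]:
        cv2.polylines(ov,[np.int32(proj(p0,np.stack([481+90*np.cos(a),-170.5+90*np.sin(a),0*a+z],-1)))],True,col,1)
    cv2.imwrite('pics/ov_q.png',ov)
    for xc in (480,481,482):
        M=Tt@np.linalg.inv(T0); print(xc,'now foot', (M@[xc,-170.5,0,1])[:3].round(1),'z axis',M[:3,2].round(3))
E
python3 cov.py
```

```text
foot (array([ 481.77, -171.34]), 'dr', np.float64(-3.28), 'mad', np.float64(0.25)) top (array([ 488.16, -171.  ]), 'dr', np.float64(-0.61), 'mad', np.float64(0.91))
foot (array([ 481.78, -171.34]), 'dr', np.float64(-3.28), 'mad', np.float64(0.23)) top (array([ 481.33, -171.87]), 'dr', np.float64(-0.35), 'mad', np.float64(1.97))
foot (array([ 481.77, -171.35]), 'dr', np.float64(-3.29), 'mad', np.float64(0.24)) top (array([ 488.72, -172.61]), 'dr', np.float64(-0.32), 'mad', np.float64(1.16))
480 now foot [476.8 212.6  99.2] z axis [ 0.034 -0.006  0.999]
481 now foot [477.8 212.6  99.2] z axis [ 0.034 -0.006  0.999]
482 now foot [478.8 212.6  99.2] z axis [ 0.034 -0.006  0.999]
```

View pics/ov_q.png

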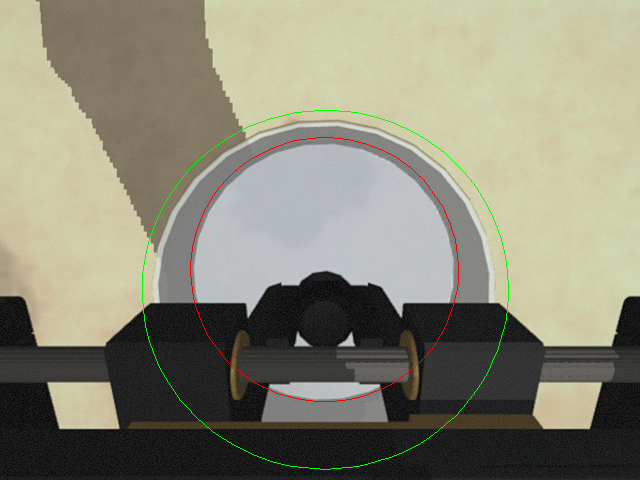

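Call:
{"op": "move_arm", "data": {"motion": [{"delta_pos":[-0.01,0.014,0],"spin":0.3},{"delta_pos":[-0.003,0.003,0.008],"spin":0},{"delta_pos":[0,0,0.01],"spin":0},{"delta_pos":[0,0,0],"spin":0},{"delta_pos":[0,0,0],"spin":0}]}}

```text
clock: 34.13
tool_pos: [489.4, 221.3, 146.2]
tool_rot: [3.136, -0.211, 3.138]
ft_force: [-0.0, 0.6, -2.5]
width: 24.1
```

```bash
cat > foot.py <<'E'
from cov import *
s=ctrl.read_state(); Tt=T(s['tool_rot'],s['tool_pos']); M=Tt@np.linalg.inv(T0)
f=(M@[481.5,-171,0,1])[:3]; print('t',s['clock'].__round__(2),'TCP',s['tool_pos'].round(1),'rot',s['tool_rot'].round(3),'foot',f.round(1),'zax',M[:3,2].round(3),'F',s['ft_force'].round(1))
e=np.array([488.7,229.0,f[2]])-f; print('need world',e.round(1),'tool mm',(Tt[:3,:3].T@e).round(1), 'per 10 mm down tool', (Tt[:3,:3].T@[0,0,-10]).round(2))
E
python3 foot.py
```

```text
t 34.13 TCP [489.4 221.3 146.2] rot [ 3.136 -0.211  3.138] foot [488.3 220.6  76.1] zax [0.034 0.    0.999] F [-0.   0.6 -2.5]
need world [0.4 8.4 0. ] tool mm [-0.4  8.4 -0. ] per 10 mm down tool [-2.1  -0.05  9.78]
```

Call:
{"op": "move_arm", "data": {"motion": [{"delta_pos":[-0.001,0.009,0],"spin":0},{"delta_pos":[0,0.002,0],"spin":0},{"delta_pos":[0,0,0],"spin":0},{"delta_pos":[0,0,0],"spin":0}]}}

```text
clock: 34.47
tool_pos: [490.0, 231.5, 145.7]
tool_rot: [3.138, -0.213, 3.137]
ft_force: [0.4, 0.5, -1.9]
width: 24.4
```

```bash
python3 foot.py
```

```text
t 34.47 TCP [490.  231.5 145.7] rot [ 3.138 -0.213  3.137] foot [488.8 230.7  75.6] zax [0.036 0.002 0.999] F [ 0.4  0.5 -1.9]
need world [-0.1 -1.7  0. ] tool mm [ 0.1 -1.7  0. ] per 10 mm down tool [-2.11 -0.04  9.77]
```

Call:
{"op": "move_arm", "data": {"motion": [{"delta_pos":[-0.002,-0.001,0.01],"spin":0},{"delta_pos":[-0.002,0,0.01],"spin":0},{"delta_pos":[-0.001,0,0.008],"spin":0},{"delta_pos":[0,0,0],"spin":0},{"delta_pos":[0,0,0],"spin":0}]}}

```text
clock: 34.88
tool_pos: [488.8, 230.2, 114.1]
tool_rot: [3.138, -0.212, 3.137]
ft_force: [0.2, 0.1, -1.9]
width: 24.5
```

```bash
python3 foot.py
```

```text
t 34.88 TCP [488.8 230.2 114.1] rot [ 3.138 -0.212  3.137] foot [487.6 229.4  44. ] zax [0.035 0.002 0.999] F [ 0.2  0.1 -1.9]
need world [ 1.1 -0.4  0. ] tool mm [-1.1 -0.4 -0.2] per 10 mm down tool [-2.11 -0.03  9.78]
```

Call:
{"op": "move_arm", "data": {"motion": [{"delta_pos":[-0.004,0,0.009],"spin":0},{"delta_pos":[-0.002,0,0.008],"spin":0},{"delta_pos":[0,0,0.004],"spin":0},{"delta_pos":[0,0,0],"spin":0},{"delta_pos":[0,0,0],"spin":0}]}}

```text
clock: 35.3
tool_pos: [490.3, 230.0, 89.4]
tool_rot: [3.138, -0.213, 3.136]
ft_force: [0.2, 0.1, -2.5]
width: 24.0
```

```bash
python3 foot.py; python3 - <<'E'
from h import *
for n in ['scene','side']:
    im,d=eyes.get_image(n); c=(slice(180,320),slice(200,380)) if n=='scene' else (slice(130,250),slice(215,375))
    cv2.imwrite(f'pics/t_{n}.png',cv2.resize(im[c],None,fx=3.5,fy=3.5,interpolation=cv2.INTER_CUBIC))
E
```

```text
t 35.3 TCP [490.3 230.   89.4] rot [ 3.138 -0.213  3.136] foot [489.1 229.2  19.3] zax [0.036 0.002 0.999] F [ 0.2  0.1 -2.5]
need world [-0.4 -0.2  0. ] tool mm [ 0.4 -0.2  0.1] per 10 mm down tool [-2.12 -0.03  9.77]
```

View pics/t_scene.png

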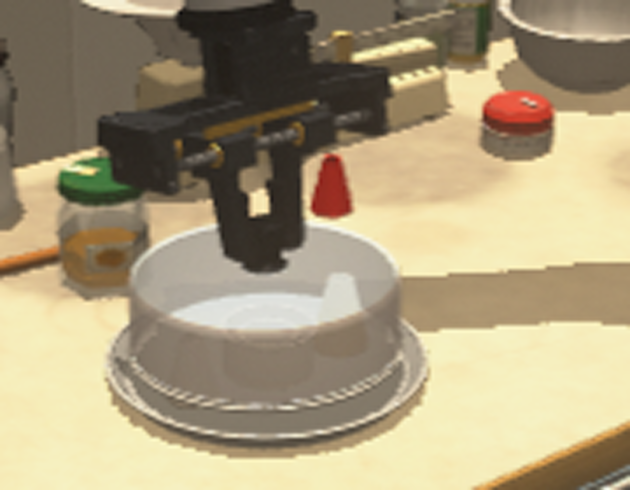

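View pics/t_side.png

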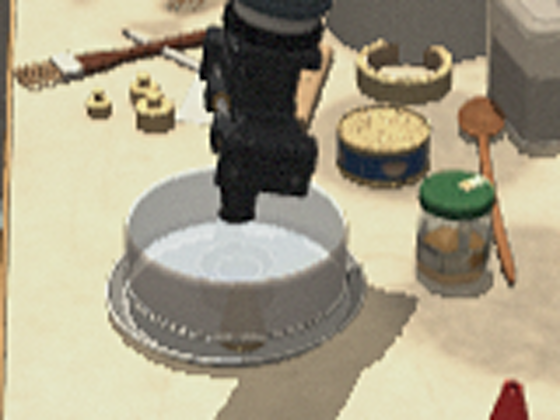

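The cover sits over everything, centred above the tray, with the pieces visible upright through it. I lower to contact.

Call:
{"op": "move_arm", "data": {"motion": [{"delta_pos":[-0.001,0,0.005],"spin":0},{"delta_pos":[-0.001,0,0.004],"spin":0},{"delta_pos":[0,0,0],"spin":0},{"delta_pos":[0,0,0],"spin":0}]}}

```text
clock: 35.73
tool_pos: [491.0, 230.4, 80.4]
tool_rot: [3.138, -0.211, 3.136]
ft_force: [-0.2, 1.7, -1.6]
width: 24.1
```

```bash
python3 foot.py
```

```text
t 35.73 TCP [491.  230.4  80.4] rot [ 3.138 -0.211  3.136] foot [489.9 229.7  10.3] zax [0.034 0.002 0.999] F [-0.2  1.7 -1.6]
need world [-1.2 -0.7  0. ] tool mm [ 1.2 -0.7  0.3] per 10 mm down tool [-2.1  -0.04  9.78]
```

Call:
{"op": "move_arm", "data": {"motion": [{"delta_pos":[0.001,-0.001,0.003],"spin":0},{"delta_pos":[0,0,0.001],"spin":0},{"delta_pos":[0,0,0],"spin":0}]}}

```text
clock: 35.98
tool_pos: [489.2, 229.4, 76.5]
tool_rot: [3.138, -0.211, 3.136]
ft_force: [-0.7, 0.4, -2.4]
width: 24.2
```

```bash
python3 foot.py
```

```text
t 35.98 TCP [489.2 229.4  76.5] rot [ 3.138 -0.211  3.136] foot [488.1 228.7   6.4] zax [0.034 0.001 0.999] F [-0.7  0.4 -2.4]
need world [0.6 0.3 0. ] tool mm [-0.6  0.3 -0.1] per 10 mm down tool [-2.09 -0.04  9.78]
```

Call:
{"op": "move_arm", "data": {"motion": [{"delta_pos":[-0.001,0,0.002],"spin":0},{"delta_pos":[0,0,0],"spin":0}]}}

```text
clock: 36.15
tool_pos: [489.7, 229.6, 74.4]
tool_rot: [3.137, -0.211, 3.137]
ft_force: [1.2, 0.6, -1.2]
width: 24.5
```

```bash
python3 foot.py
```

```text
t 36.15 TCP [489.7 229.6  74.4] rot [ 3.137 -0.211  3.137] foot [488.6 228.9   4.3] zax [0.034 0.001 0.999] F [ 1.2  0.6 -1.2]
need world [0.1 0.1 0. ] tool mm [-0.1  0.1 -0. ] per 10 mm down tool [-2.09 -0.04  9.78]
```

Call:
{"op": "move_arm", "data": {"motion": [{"delta_pos":[0,0,0.002],"spin":0},{"delta_pos":[0,0,0.001],"spin":0}]}}

```text
clock: 36.32
tool_pos: [489.9, 229.8, 73.8]
tool_rot: [3.138, -0.21, 3.136]
ft_force: [-2.1, -2.6, 8.6]
width: 24.2
```

```bash
python3 foot.py; python3 - <<'E'
from h import *
for n in ['scene','side']:
    im,d=eyes.get_image(n); c=(slice(180,320),slice(200,380)) if n=='scene' else (slice(130,250),slice(215,375))
    cv2.imwrite(f'pics/u_{n}.png',cv2.resize(im[c],None,fx=3.5,fy=3.5,interpolation=cv2.INTER_CUBIC))
E
```

```text
t 36.32 TCP [489.9 229.8  73.8] rot [ 3.138 -0.21   3.136] foot [488.9 229.    3.7] zax [0.033 0.002 0.999] F [-2.1 -2.6  8.6]
need world [-0.2 -0.   0. ] tool mm [ 0.2 -0.   0. ] per 10 mm down tool [-2.08 -0.03  9.78]
```

View pics/u_scene.png

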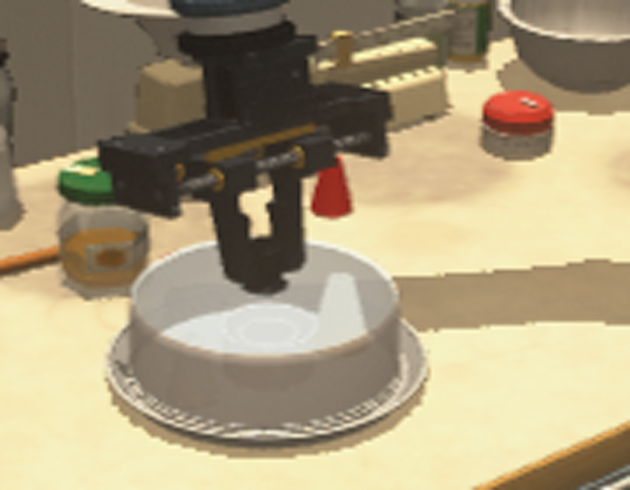

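Contact at 8.6 N with the foot at floor level and centred. I release it.

Call:
{"op": "move_arm", "data": {"motion": [{"delta_pos":[0,0,0],"spin":0},{"delta_pos":[0,0,0],"spin":0},{"delta_pos":[0,0,0],"spin":0},{"delta_pos":[0,0,0],"spin":0},{"delta_pos":[0,0,0],"spin":0},{"delta_pos":[0,0,0],"spin":0}], "hand": 0.3}}

```text
clock: 36.92
tool_pos: [490.7, 230.5, 74.6]
tool_rot: [3.137, -0.208, 3.136]
ft_force: [-0.7, 0.8, -0.2]
width: 61.0
```

Call:
{"op": "move_arm", "data": {"motion": [{"delta_pos":[0.002,0,-0.012],"spin":0},{"delta_pos":[0.005,0,-0.025],"spin":0},{"delta_pos":[0.005,0,-0.03],"spin":0},{"delta_pos":[0.005,0,-0.03],"spin":0},{"delta_pos":[0.005,0,-0.03],"spin":0},{"delta_pos":[0,0,-0.015],"spin":0},{"delta_pos":[0,0,0],"spin":0},{"delta_pos":[0,0,0],"spin":0}]}}

```text
clock: 37.58
tool_pos: [497.2, 230.3, 228.3]
tool_rot: [3.137, -0.21, 3.139]
ft_force: [0.4, -0.6, 0.3]
width: 61.3
```

```bash
python3 - <<'E'
from rf import *
for n in ['scene','side','wrist']:
    p=eyes.camera_params(n); im,d=eyes.get_image(n); c=(slice(180,320),slice(200,380)) if n=='scene' else (slice(130,250),slice(215,375))
    pickle.dump((p,im,d),open(f'pics/v_{n}.pkl','wb')); 
    cv2.imwrite(f'pics/v_{n}.png',im if n=='wrist' else cv2.resize(im[c],None,fx=3.5,fy=3.5,interpolation=cv2.INTER_CUBIC))
s=ctrl.read_state();print(s['clock'],s['tool_pos'],s['tool_rot'])
E
```

```text
37.7333 [496.47899341 229.76694559 226.5375869 ] [ 3.13784568 -0.21263629  3.1384647 ]
```

View pics/v_scene.png

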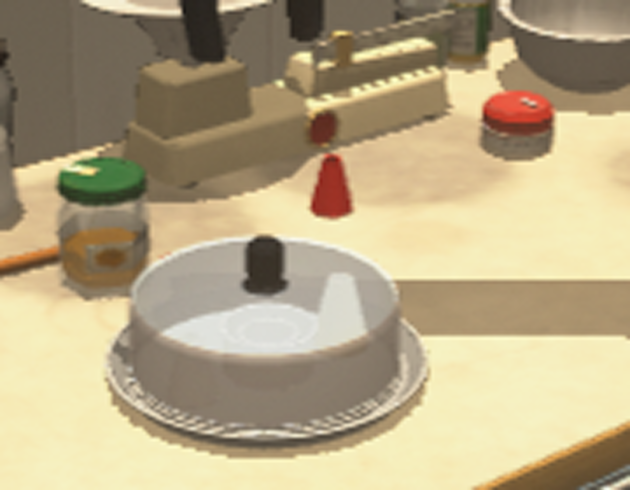

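View pics/v_side.png

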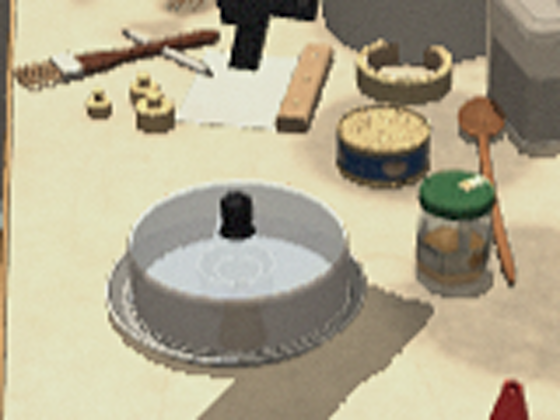

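View pics/v_wrist.png

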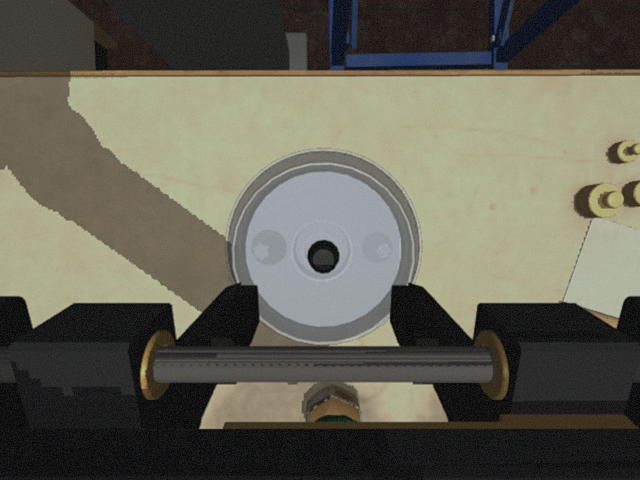

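The cover sits inside the rim, and both nozzles are visible through it upright. I check height and level in the depth data.

```bash
python3 - <<'E'
from rf import *
for n in ['scene','side','wrist']:
    p,im,d=pickle.load(open(f'pics/v_{n}.pkl','rb')); C=cloud(p,d)
    rr=np.hypot(C[...,0]-488.7,C[...,1]-229); 
    k=(rr<10)&(C[...,2]>80)&(C[...,2]<130); print(n,'knob top z',np.percentile(C[k][:,2],95) if k.any() else None)
    t=(rr>18)&(rr<80)&(C[...,2]>50)&(C[...,2]<85); Q=C[t]
    if len(Q)>50:
        A=np.c_[Q[:,0]-488.7,Q[:,1]-229,np.ones(len(Q))]
        s=least_squares(lambda x:A@x-Q[:,2],[0,0,66],loss='soft_l1'); print('  top plane slope',s.x.round(4),len(Q))
    print('  cover foot z=5',edgefit(p,im,(488.7,229),5,90,4), 'top', edgefit(p,im,(488.7,229),66,89,4))
    tb=(abs(C[...,2])<8)&(rr>130)&(rr<250); print('  table z',np.median(C[tb][:,2]))
# others unmoved
o=cv2.imread('pics/scene0.png'); nw=pickle.load(open('pics/v_scene.pkl','rb'))[1]
for nm,(u,v) in dict(jar=(230,243),tin=(167,278),timer=(347,214),red=(295,232)).items():
    a=o[v-25:v+25,u-25:u+25]; r=cv2.matchTemplate(nw[v-31:v+31,u-31:u+31],a,cv2.TM_CCOEFF_NORMED); _,m,_,l=cv2.minMaxLoc(r); print(nm,m,l)
E
```

```text
scene knob top z 97.74134435162412
  top plane slope [ 2.30000e-03 -5.00000e-04  6.55707e+01] 1555
  cover foot z=5 (array([486.42, 231.94]), 'dr', np.float64(-0.39), 'mad', np.float64(1.6)) top (array([482.25, 236.73]), 'dr', np.float64(-1.84), 'mad', np.float64(0.82))
  table z -0.24806388633908227
side knob top z 101.55581979511857
  top plane slope [1.9000e-03 6.0000e-04 6.7738e+01] 1253
  cover foot z=5 (array([490.9 , 227.66]), 'dr', np.float64(-1.41), 'mad', np.float64(1.2)) top (array([489.45, 219.56]), 'dr', np.float64(-2.48), 'mad', np.float64(0.49))
  table z 2.0811443225385347
wrist knob top z 98.52721951775035
  top plane slope [ 3.20000e-03 -2.00000e-04  6.58975e+01] 21034
  cover foot z=5 (array([485.89, 228.8 ]), 'dr', np.float64(0.96), 'mad', np.float64(1.4)) top (array([484.9 , 228.84]), 'dr', np.float64(0.98), 'mad', np.float64(0.1))
  table z 0.048972969813689815
jar 0.9723092913627625 (6, 6)
tin 0.9997868537902832 (6, 6)
timer 0.9515681266784668 (6, 6)
red 0.7338392734527588 (6, 6)
```

```bash
python3 - <<'E'
from h import *
print(ctrl.read_state()['clock'],ctrl.read_state()['qvel'].round(3)); print(order.finish_job())
E
```

```text
37.7333 [-0.003  0.012  0.006  0.006 -0.     0.002  0.002]
the job is handed in; nothing more can be done
None
```

The pastry set is packed on its tray with the cover fully down inside the rim. I handed the job in at 37.7 s; the hand-in reports no verdict.

- **Packing:** I set the small cutter in mid-tray first and lowered the large one over it, because the fingers do not fit between the two rings. The steel nozzle stands about 60 mm to their left and the brass nozzle about 60 mm to their right, both upright and in one row.
- **Cover:** Through the cover, both nozzles look upright and nothing is trapped. The depth images put its top at about 66 mm (62 + 4 mm expected) with a slope of 0.003 or less, so it is level and seated.
- **Not part of the set:** In the scene camera's pictures, the honey jar, flat tin, timer and red nozzle show no shift from the first picture. The red one matched less well (0.73), because the background behind it changed.
- **Disagreements:** The side camera reads about 2 mm high everywhere, including the worktop. Edge fits of the seated cover put its foot within about 4 mm of the tray centre. They differ between cameras because of its clear wall and the rim, so I relied on the height and level instead.
- **Tool tilt:** The tool drifted up to 12° out of vertical, and the moves cannot correct that. I took the cover with the jaws turned so that the tilt lay about the jaw axis, and it still seated flat.

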